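# Pack the scanner's reference balls in their case

## Task

Pack away the scanner's two brittle ceramic reference balls: take each from its little glass dish and set it gently into one of the two spring-mounted dimpled cups in the grey case, one ball to a cup, either way round, never dropping a ball and never pressing it hard into the cup. When both lie in their cups, close the case's blue lid fully.

Things in the scene. Friction and masses are not known exactly. Their poses are not given: they have to be found in the camera images.
- ball_ivory_center (a point): centre of the ivory ceramic ball, 40 mm in diameter, about 70 g; it starts resting on a loose clear glass dish (31 mm wide, 26 mm high, light), with its centre about 42 mm above the counter
- ball_dark_center (a point): centre of the dark grey ceramic ball, 40 mm in diameter, about 70 g; it starts on a glass dish just like the other
- case: fixed case: dark grey open base tray 110 mm deep (its x) by 160 mm wide (its y), walls 24 mm high, with a blue lid hinged on its far side (+x). Origin: centre of the underside, on the counter; x points to the hinge side, y to the left cup as seen from the robot, z up. Only its place and yaw vary
- cup_left_seat (a point): where a ball's centre lies when it is seated in the left cup (case frame about [0, 40, 46] mm). The black cup is round, 33 mm wide, its rim 31 mm above the counter (7 mm above the walls) and 14 mm below this point; the ball rests on the cup's inner edge (27 mm wide) and sinks about 6 mm below the rim. The cup gives on a spring, about 0.7 N per mm, up to 8 mm down; the ball's own weight sinks it about 1 mm; the point moves with the cup
- cup_right_seat (a point): the same for the right cup (case frame about [0, -40, 46] mm)
- case_lid (a joint): angle of the blue lid: 0 closed, about 1.5 to 1.65 standing open at the start (range 0 to 1.7). The lid is a hollow cover 110 x 160 x 50 mm, 120 g, that stands up behind the case when open and then reaches 135 mm above the counter (carry things over it); its stiff hinge (about 0.1 N m) holds it where it is left, so it must be pushed forward and down all the way
- lid_hinge (a point): middle of the hinge axis (along the case's y), case frame [55, 0, 24] mm
- lid_top_front (a point): middle of the lid's outer top edge at its free side; moves with the lid. With the lid closed it lies 110 mm in front of the hinge (case -x) and 50 mm above it; with the lid upright it is 110 mm above the hinge and 50 mm behind it (case +x), and the flat outer face of the lid then looks away from the robot
Not all that is in view belongs to the job. Of the things that look like the part that bears ball_dark_center, the smallest one is meant.

How it is judged:
On the way, in this order (a step that is already met when the one before it is completed fails the run):
1. one ball lies in a cup ((distance between any of ball_ivory_center, ball_dark_center and cup_left_seat below 0.004 m or distance between any of ball_ivory_center, ball_dark_center and cup_right_seat below 0.004 m)), for 0.2 s.
2. both balls lie in the cups, one in each, while the lid is still open (value of joint case_lid above 0.8 rad and ((distance between ball_ivory_center and cup_left_seat below 0.004 m and distance between ball_dark_center and cup_right_seat below 0.004 m) or (distance between ball_ivory_center and cup_right_seat below 0.004 m and distance between ball_dark_center and cup_left_seat below 0.004 m))), for 0.2 s.
At the end, for the whole second after the job is handed in: each ball lies in a cup of its own (centre within 4 mm of the seated point) and the lid is closed (angle under 0.05 rad) (((distance between ball_ivory_center and cup_left_seat below 0.004 m and distance between ball_dark_center and cup_right_seat below 0.004 m) or (distance between ball_ivory_center and cup_right_seat below 0.004 m and distance between ball_dark_center and cup_left_seat below 0.004 m)) and value of joint case_lid below 0.05 rad); the robot touches nothing.
It fails at once if a ball was pressed or dropped into a cup with more than 9 N (contact force between any of ball_ivory, ball_dark and case above 9 N).
It fails at once if a ball was dropped on the counter or into the case beside the cups (height (world z) of any of ball_ivory_center, ball_dark_center below 0.032 m).
It also fails if it takes over 70 s, if anything falls off the work surface, if the arm or the gripper's body presses on something with over 40 N, if the wrist force passes 120 N, or if a joint passes its speed limit or range.

## Robot

A 7-joint arm with a two-finger parallel gripper is mounted at the origin on a cart in front of the work surface, level with it; the furniture and walls round the work are solid. World frame = base frame: x ahead of the robot, y to its left, z up, the work surface at z = 0. Lengths are in m, angles in rad, forces in N, time in s.
With the tool pointing down it reaches from about 0.425 to 0.925 m from the base axis. Payload 6.8 kg.
Tool frame: the origin (TCP) lies at the very end of the fingers, on their centre line; the grasp point (between the pads) lies 19 mm behind it; z points along the fingers, x is the direction in which the jaws open and shut, and the axes are right-handed (so a half turn about z gives the same grasp; the last joint's range is limited). The gripper opens to 85 mm and grips with 20 to 120 N. Pads are 22 mm wide; open, the fingers measure 114 mm over their backs; the gripper's body (76 mm by 85 mm) begins 54 mm behind the grasp point. The pads swing forward as they close: fully open they stand 13 mm farther back than shut.
Start: joints at [1.142, 0.477, 0.022, 1.555, -0.011, 1.109, -0.083], TCP at [0.213, -0.641, 0.194] pointing down, gripper open.
Joint ranges: [-2.96, 2.96], [-0.34, 2.1], [-1.41, 1.46], [0.24, 2.44], [-1.37, 4.51], [0.17, 1.92], [-2.96, 2.96]. Speed limits (rad/s): [2.39, 2.39, 3.14, 3.14, 3.14, 3.14, 3.14].

## Interface

Orientations are given as a unit quaternion [w, x, y, z].
In Python, from station import bot gives the robot as it stands.
- The arm moves only by the shell command python3 -m creep 'ROWS' [FORCE]. ROWS is JSON, a list that holds one entry, the list of rows, each a list of 7 numbers: the shift along the tool's x, y, z in cm, then the turn, a rotation vector about the tool's x, y, z in rad, then the opening, from 0 (shut) to 1 (fully open). In form: [[[dx, dy, dz, wx, wy, wz, claw], ...]]. A call has 1 to 10 rows; each row is the pose to reach, as a shift and turn from the pose commanded when the call began, along the tool's axes at that moment; what a row does not reach only later rows make up. A row lasts 1/8 s, in which the tool goes at most 62.5 mm and 10.7 degrees, less where a joint would pass 70% of its speed; a pose out of reach is approached as far as the arm can. A call with a gripper value outside its range is refused whole. The fingers move at their own pace and stop on an object; FORCE is the grip in N (left out, the last holds). Time passes only in rows, so rows that repeat a pose let the fingers close. It gives the time, the measured TCP pose, the force and the opening at its end, in the units of the state.
- bot.get_obs(): the state, without advancing time (a new reading comes with each control period).
- bot.read_camera(name): name is "side" or "top" or "wrist"; returns (picture, depth): 384x512x3 uint8, blue, green, red; 384x512 float32, m along the optical axis (not along the pixel's ray), 0 where there is no reading.
- bot.calibration(name): a dict with "mtx" (3x3 intrinsics, pixels), "rvec" (rotation vector, rad) and "tvec" (3), from world to camera coordinates, as OpenCV has them. Camera axes: x right, y down, z forward; pixel columns grow to the right and rows downward; lengths in m; the calibration is good to about 2 mm. A picture is of the moment at which its call begins: read the wrist's pose just before it. calibration takes no time and is no camera call; for the wrist camera it gives the pose at the moment of the call.
- bot.hand_in(): hands the job in, once; it reports no verdict.
Trained networks look in the newest picture that a camera, given by its name, has taken for a name from the list of things; names that differ only in an ending like _2 or _b are one class to them, and where a whole thing is asked for, a point or a joint stands for the part that bears it (a point fixed in the world has none). Each returns a list of dicts, best first, with "p" (0 to 1); they miss things now and then, are a little off and sometimes report something else, mostly with a low value. They report only what shows in the picture. A call takes as long as a camera call. They do not tell look-alikes from the thing itself.
- bot.find_in(camera, label): "xy" ([column, row] in pixels, amid what is visible of it).
- bot.silhouettes(camera, label): "mask" (384x512 bool, what is visible of it) and "xy" ([column, row] in pixels, amid what is visible of it).
The state is a dict: "t": time; "q": joint angles; "joint_vel": joint speeds; "joint_torque": joint torques, N m; "eef_pos": TCP position; "tool_rot": TCP orientation; "contact_force": force on the tool from outside, world axes, zero at the start; "torque": the same for the moment, N m; "gripper_width": opening from 0.0 (shut) to 1.0 (fully open).
Only numpy, scipy, OpenCV 4.12 (cv2) and the standard library are available. Lean on these libraries where they do the work, as an engineer would, in place of code of your own. Each camera call takes 0.05 s, during which the arm holds its last target.

## Working session

There is one attempt and no reset: what is moved stays moved. The work goes in short steps, Python scripts to look and compute and a shell command to move; the robot and the scene stay as the last step left them, time stands still between calls to the robot, and variables do not carry over. Pictures are saved under pics/ and viewed, and the job is handed in when it is done.

```bash
ls; mkdir -p pics
cat > h.py <<'E'
import numpy as np, cv2, json
from station import bot
def snap(cam,name=None):
    im,d=bot.read_camera(cam)
    if name: cv2.imwrite('pics/'+name+'.png',im)
    np.savez('last_'+cam+'.npz',im=im,d=d)
    return im,d
def cal(cam):
    c=bot.calibration(cam); R=cv2.Rodrigues(np.array(c['rvec'],float))[0]
    return np.array(c['mtx'],float),R,np.array(c['tvec'],float).reshape(3)
def unproj(c,u,v,z):
    K,R,t=c
    p=np.linalg.inv(K)@np.array([u,v,1.])*z
    return R.T@(p-t)
def cloud(c,d):
    K,R,t=c
    v,u=np.mgrid[0:d.shape[0],0:d.shape[1]]
    p=np.stack([u,v,np.ones_like(u)],-1).astype(float)@np.linalg.inv(K).T*d[...,None]
    return (p-t)@R
def ray_at(c,u,v,h):
    K,R,t=c
    o=-R.T@t; r=R.T@(np.linalg.inv(K)@np.array([u,v,1.]))
    return o+r*(h-o[2])/r[2]
def proj(c,P):
    K,R,t=c
    p=K@(R@np.asarray(P,float)+t); return p[:2]/p[2]
E
python3 - <<'E'
from h import *
o=bot.get_obs(); print({k:np.round(v,3).tolist() for k,v in o.items()})
for c in ['side','top','wrist']:
    snap(c,c+'0')
    K,R,t=cal(c); print(c,K[0,0],-R.T@t)
    for l in ['ball_ivory_center','ball_dark_center','case','cup_left_seat','case_lid']:
        print(l,[(np.round(x['xy']).tolist(),round(x['p'],2)) for x in bot.find_in(c,l)])
E
```

```text
pics
{'t': 0.0, 'q': [1.142, 0.478, 0.022, 1.556, -0.011, 1.109, -0.083], 'joint_vel': [-0.003, -0.0, -0.001, 0.001, -0.001, 0.001, 0.001], 'joint_torque': [0.0, -59.645, 1.608, -28.119, 0.012, 0.009, 0.0], 'eef_pos': [0.213, -0.64, 0.193], 'tool_rot': [-0.0, 0.811, -0.585, -0.001], 'contact_force': [-0.04, -0.223, 0.035], 'torque': [0.035, 0.003, 0.043], 'gripper_width': 0.998}
side 416.9378258742962 [ 0.4283722  -0.93743846  0.58811447]
ball_ivory_center [([255.0, 251.0], 0.6)]
ball_dark_center [([293.0, 308.0], 0.9), ([284.0, 245.0], 0.69), ([254.0, 305.0], 0.62)]
case [([260.0, 177.0], 0.63)]
cup_left_seat []
case_lid [([272.0, 167.0], 0.86)]
top 488.6221903909266 [0.26139822 0.00280431 1.29628789]
ball_ivory_center [([328.0, 199.0], 0.49)]
ball_dark_center [([307.0, 176.0], 0.88), ([391.0, 172.0], 0.54), ([396.0, 204.0], 0.47), ([189.0, 193.0], 0.32), ([192.0, 172.0], 0.15)]
case [([190.0, 194.0], 0.96)]
cup_left_seat [([192.0, 170.0], 0.56)]
case_lid [([190.0, 172.0], 0.59)]
wrist 283.0690450096042 [ 0.28932208 -0.61490488  0.37399168]
ball_ivory_center []
ball_dark_center []
case []
cup_left_seat []
case_lid []
```

View pics/top0.png

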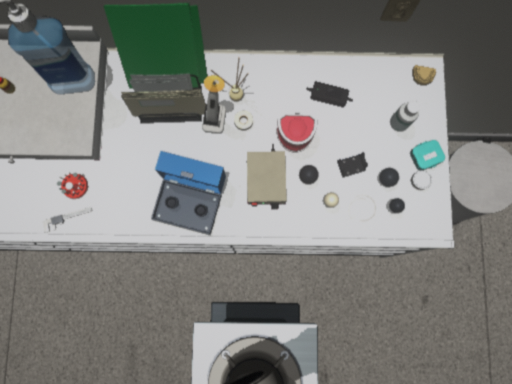

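View pics/side0.png

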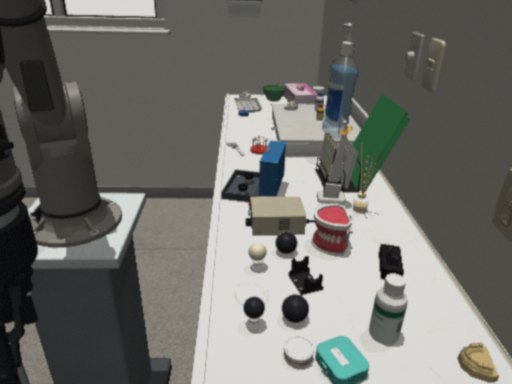

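Run:
```python
from h import *
im=np.load('last_top.npz')['im'];d=np.load('last_top.npz')['d']
a=cv2.resize(im[150:230,280:440],None,fx=5,fy=5,interpolation=cv2.INTER_CUBIC)
cv2.imwrite('pics/crop1.png',a)
im2=np.load('last_side.npz')['im'];d2=np.load('last_side.npz')['d']
cv2.imwrite('pics/crop2.png',cv2.resize(im2[220:340,210:340],None,fx=5,fy=5,interpolation=cv2.INTER_CUBIC)[:600])
cv2.imwrite('pics/crop3.png',cv2.resize(im[140:240,140:240],None,fx=6,fy=6,interpolation=cv2.INTER_CUBIC))
c=cal('top')
for u,v in [(309,175),(389,177),(397,206),(331,200)]: print('top',u,v,unproj(c,u,v,d[v,u]), ray_at(c,u,v,.042))
c=cal('side')
for u,v in [(287,243),(295,308),(254,307),(258,252)]: print('side',u,v,unproj(c,u,v,d2[v,u]), ray_at(c,u,v,.042))
for cam,l in [('top','ball_dark_center'),('top','ball_ivory_center'),('side','ball_dark_center'),('side','ball_ivory_center'),('top','case'),('top','case_lid'),('top','cup_left_seat')]:
    for s in bot.silhouettes(cam,l):
        m=s['mask']; ys,xs=np.nonzero(m); print(cam,l,np.round(s['xy']),round(s['p'],2),m.sum(),np.ptp(xs)+1,np.ptp(ys)+1)
```

```text
top 309 175 [ 0.53219425 -0.13456523  0.0502229 ] [ 0.53398126 -0.13547174  0.042     ]
top 389 177 [ 0.52979094 -0.34311624  0.05409628] [ 0.53240451 -0.34648476  0.042     ]
top 397 206 [ 0.45296786 -0.36020843  0.05841467] [ 0.45550814 -0.36502212  0.042     ]
top 331 200 [ 0.4658453  -0.19035626  0.05741631] [ 0.46838941 -0.19275991  0.042     ]
side 287 243 [ 0.53797022 -0.15443055  0.04016228] [ 0.53760266 -0.1570566   0.042     ]
side 295 308 [ 0.53114918 -0.36721321  0.0450782 ] [ 0.53173177 -0.36398089  0.042     ]
side 254 307 [ 0.45561293 -0.37697376  0.05750915] [ 0.45640916 -0.36059184  0.042     ]
side 258 252 [ 0.46937328 -0.20615184  0.05296679] [ 0.47021352 -0.19116557  0.042     ]
top ball_dark_center [392. 176.] 0.83 284 20 18
top ball_dark_center [306. 173.] 0.77 282 19 19
top ball_dark_center [398. 205.] 0.47 188 16 16
top ball_dark_center [192. 172.] 0.21 1875 71 43
top ball_ivory_center [332. 200.] 0.46 147 14 13
side ball_dark_center [254. 307.] 0.88 363 22 22
side ball_dark_center [294. 307.] 0.68 659 28 29
side ball_dark_center [284. 245.] 0.6 391 22 22
side ball_ivory_center [254. 253.] 0.8 248 18 18
side ball_ivory_center [260. 178.] 0.19 2150 65 61
top case [190. 171.] 0.65 1768 71 42
top case [189. 192.] 0.62 4551 75 83
top case_lid [191. 172.] 0.96 1886 71 43
```

View pics/crop1.png

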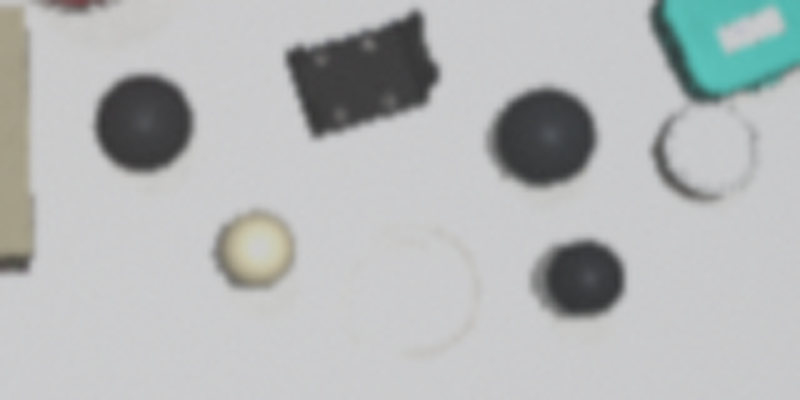

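View pics/crop2.png

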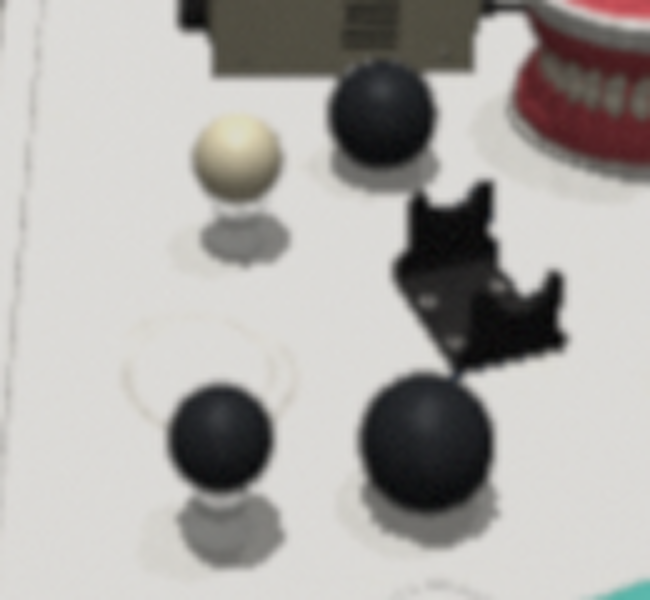

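View pics/crop3.png

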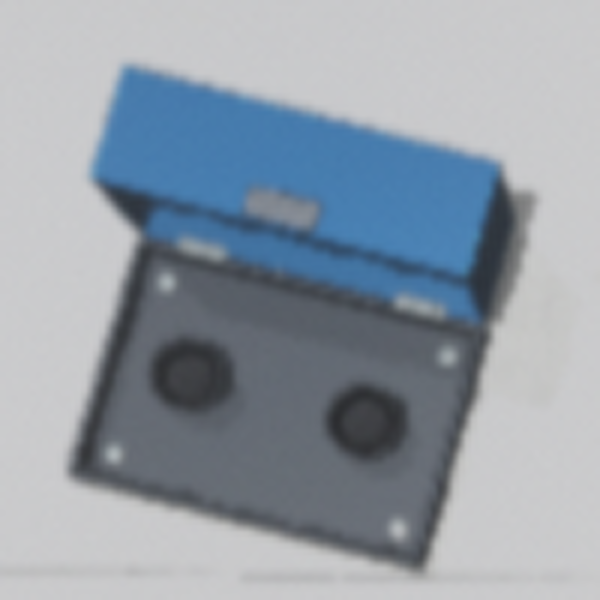

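```bash
cat >> h.py <<'E'
def tri(obs):
    from scipy.optimize import least_squares
    f=lambda P: np.concatenate([proj(c,P)-uv for c,uv in obs])
    r=least_squares(f,[.5,0,.04]); return r.x, np.round(r.fun,2)
def blob(im,u,v,w,fn):
    x0,y0=u-w,v-w
    p=cv2.resize(im[y0:v+w+1,x0:u+w+1],None,fx=8,fy=8,interpolation=cv2.INTER_CUBIC)
    m=fn(p.astype(int)).astype(np.uint8)
    n,l,s,c=cv2.connectedComponentsWithStats(m)
    k=l[p.shape[0]//2,p.shape[1]//2]
    if k==0: k=1+np.argmax(s[1:,4])
    cs,_=cv2.findContours((l==k).astype(np.uint8),cv2.RETR_EXTERNAL,cv2.CHAIN_APPROX_NONE)
    (x,y),r=cv2.minEnclosingCircle(max(cs,key=len))
    cc=c[k]
    g=lambda q:(np.array(q)+.5)/8-.5+np.array([x0,y0])
    return g(cc),g((x,y)),np.sqrt(s[k,4]/np.pi)/8,r/8
E
python3 - <<'E'
from h import *
it=np.load('last_top.npz')['im'];is_=np.load('last_side.npz')['im']
ct,cs=cal('top'),cal('side')
dark=lambda p:p.max(-1)<105
iv=lambda p:(p[...,2]-p[...,0])>18
A=blob(it,397,206,14,dark);B=blob(is_,254,307,16,dark)
print(A,B); print('dark',tri([(ct,A[0]),(cs,B[0])]),tri([(ct,A[1]),(cs,B[1])]),ray_at(ct,*A[0],.042))
A=blob(it,331,200,12,iv);B=blob(is_,258,252,14,iv)
print(A,B); print('ivory',tri([(ct,A[0]),(cs,B[0])]),tri([(ct,A[1]),(cs,B[1])]),ray_at(ct,*A[0],.042))
cup=lambda p:p.max(-1)<70
L=blob(it,172,202,8,cup);R=blob(it,200,210,8,cup)
print(L,R)
l=ray_at(ct,*L[0],.031);r=ray_at(ct,*R[0],.031);print(l,r,np.linalg.norm(l-r))
v=(l-r)/np.linalg.norm(l-r);print('yaw',np.degrees(np.arctan2(-v[0],v[1])),(l+r)/2)
d=np.load('last_top.npz')['d']
W=cloud(ct,d)[140:185,150:235]; print('lid max z',np.percentile(W[...,2],[90,98,99.5,100]))
for n,(u0,v0,u1,v1) in dict(box=(245,150,290,208),teeth=(275,108,318,152),dish=(352,193,378,222),tray=(335,150,370,178)).items():
    z=cloud(ct,d)[v0:v1,u0:u1,2]; print(n,np.percentile(z,[50,98,100]))
E
```

```text
(array([396.15003809, 205.32021659]), array([396.18191051, 205.4375    ]), np.float64(7.5578901681670105), 7.8883514404296875) (array([253.68099942, 307.46085603]), array([253.95785713, 307.55427361]), np.float64(10.519147978075042), 10.886693954467773)
dark (array([ 0.45619641, -0.36262168,  0.0428912 ]), array([ 0.02,  0.35,  0.25, -0.04])) (array([ 0.45644679, -0.36273216,  0.04271474]), array([ 0.01,  0.15,  0.1 , -0.02])) [ 0.45726293 -0.36285721  0.042     ]
(array([330.97465591, 199.3884937 ]), array([331.00049877, 199.29776764]), np.float64(6.347524601142372), 7.047119140625) (array([257.0405941 , 249.87129179]), array([257.01016521, 249.97831917]), np.float64(7.960748011487619), 8.329383850097656)
ivory (array([ 0.46835793, -0.19175684,  0.04823787]), array([ 0.01,  0.23,  0.19, -0.03])) (array([ 0.4684297 , -0.19186131,  0.04805413]), array([ 0.01,  0.31,  0.26, -0.04])) [ 0.47000372 -0.19271001  0.042     ]
(array([171.54267587, 202.08161061]), array([171.5625, 202.0625]), np.float64(5.677924194637689), 6.490389823913574) (array([200.71428434, 209.88527727]), array([200.6113863 , 209.62747478]), np.float64(5.686239654421264), 6.306768417358398)
[0.45750744 0.22326898 0.031     ] [0.43821563 0.14642753 0.031     ] 0.07922614527978257
yaw -14.093384347721459 [0.44786154 0.18484825 0.031     ]
lid max z [0.13505677 0.13767264 0.13941426 1.29628789]
box [0.05998292 0.06610374 1.29628789]
teeth [0.07623882 0.08665256 1.29628789]
dish [-4.85102388e-05  5.60203992e-03  1.29628789e+00]
tray [0.00322516 0.04643102 1.29628789]
```

Candidates for the dark ball (top view): (309,175), about 19 px wide; (391,177), about 20 px; (397,206), about 16 px on a glass dish. The last is the smallest at about 40 mm, and the crop shows it on its dish, so I choose it. The ivory ball is at (331,199). The cups are at (171.5,202) and (200.7,210), 79 mm apart, which matches the given spacing.

```bash
cat >> h.py <<'E'
from scipy.spatial.transform import Rotation as Ro
YAW=np.radians(-14.09)
CX=np.array([np.cos(YAW),np.sin(YAW),0]);CY=np.array([-np.sin(YAW),np.cos(YAW),0])
RT=np.stack([CY,CX,[0,0,-1]],1)   # tool x=case y, tool y=case x
def pose():
    o=bot.get_obs(); q=np.array(o['tool_rot']); return np.array(o['eef_pos']),Ro.from_quat(np.r_[q[1:],q[0]])
def delta(P,RTgt=RT):
    p,R=pose()
    print('d cm',np.round(R.inv().apply(np.array(P)-p)*100,2),'rot',np.round((R.inv()*Ro.from_matrix(RTgt)).as_rotvec(),3))
E
python3 -c "
from h import *
delta([.4563,-.3627,.16])"
```

```text
d cm [-18.7  -31.86   3.4 ] rot [ 0.    -0.    -2.575]
```

```bash
python3 -m creep '[[[-1.9,-3.2,0.3,0,0,-0.18,0.8],[-3.8,-6.4,0.6,0,0,-0.36,0.8],[-5.7,-9.6,1,0,0,-0.54,0.8],[-7.6,-12.8,1.4,0,0,-0.72,0.8],[-9.5,-16,1.7,0,0,-0.9,0.8],[-11.4,-19.2,2,0,0,-1.08,0.8],[-13.3,-22.4,2.4,0,0,-1.26,0.8],[-15.2,-25.6,2.8,0,0,-1.44,0.8],[-17,-28.8,3.1,0,0,-1.62,0.8],[-18.7,-31.9,3.4,0,0,-1.8,0.8]]]' 20; python3 -c "
from h import *
print(bot.get_obs()['q']);delta([.4563,-.3627,.16])"
```

```text
t: 2.5
eef_pos: [0.4574, -0.3617, 0.1601]
tool_rot: [0.0, 0.962, 0.274, 0.0]
contact_force: [-0.6, -0.3, -0.9]
gripper_width: 0.801
[ 0.92328293  0.4007483  -0.46201591  1.7910111   0.20865391  0.99765517
  0.93503148]
d cm [-0.15  0.03  0.01] rot [ 0.     0.    -0.769]
```

```bash
python3 -m creep '[[[0,0,0,0,0,-0.18,0.8],[-0.1,0,0,0,0,-0.36,0.8],[-0.1,0,0,0,0,-0.54,0.8],[-0.1,0,0,0,0,-0.68,0.8],[-0.1,0,0,0,0,-0.77,0.8],[-0.1,0,0,0,0,-0.77,0.8]]]'; python3 -c "
from h import *
print(bot.get_obs()['q']);delta([.4563,-.3627,.16]);snap('wrist','w1')
print(proj(cal('wrist'),[.4563,-.3627,.042]))
for x in bot.silhouettes('wrist','ball_dark_center'): print(x['xy'],x['p'],x['mask'].sum())"
```

```text
t: 3.25
eef_pos: [0.4557, -0.3633, 0.16]
tool_rot: [0.0, 0.79, 0.613, 0.0]
contact_force: [-0.0, -0.0, 0.3]
gripper_width: 0.801
[ 1.04543853  0.43028355 -0.61981651  1.78370796  0.28833717  1.0192466
  1.63461   ]
d cm [0.07 0.05 0.  ] rot [ 0.    -0.    -0.006]
[249.82921005 178.11996537]
[250.4, 176.4] 0.85 1043
[275.9, 229.3] 0.56 1507
```

View pics/w1.png

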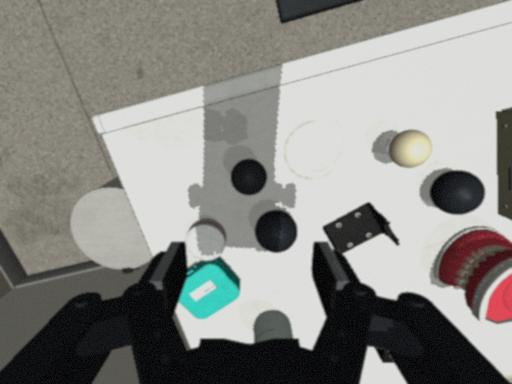

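Run:
```python
from h import *
im=np.load('last_wrist.npz')['im'];c=cal('wrist')
b=blob(im,249,177,24,lambda p:p.max(-1)<50);print(b,ray_at(c,*b[1],.042))
b=blob(im,410,148,26,lambda p:(p[...,2]-p[...,0])>14);print(b,ray_at(c,*b[1],.042))
delta([.4563,-.363,.025])
```

```text
(array([248.32915531, 176.51013641]), array([248.5144825 , 176.48387527]), np.float64(17.1928907298742), 17.457677841186523) [ 0.45417684 -0.36359791  0.042     ]
(array([410.49964738, 148.35744617]), array([410.454813  , 148.38144493]), np.float64(19.356025150590533), 21.65095329284668) [ 0.46721821 -0.19046102  0.042     ]
d cm [ 0.04  0.05 13.51] rot [ 0.     0.    -0.007]
```

```bash
python3 -m creep '[[[0,0,3,0,0,0,0.8],[0,0,7,0,0,0,0.8],[0,0,10,0,0,0,0.8],[0,0,12,0,0,0,0.8],[0,0,13.1,0,0,0,0.8],[0,0,13.5,0,0,0,0.8],[0,0,13.5,0,0,0,0.7]]]'; python3 -c "
from h import *
snap('side','s1')
im=np.load('last_side.npz')['im'];cv2.imwrite('pics/s1c.png',cv2.resize(im[230:350,190:330],None,fx=5,fy=5,interpolation=cv2.INTER_CUBIC))"
```

```text
t: 4.22
eef_pos: [0.4563, -0.3633, 0.0256]
tool_rot: [0.0, 0.79, 0.613, 0.0]
contact_force: [-0.2, -0.3, -0.2]
gripper_width: 0.697
```

View pics/s1c.png

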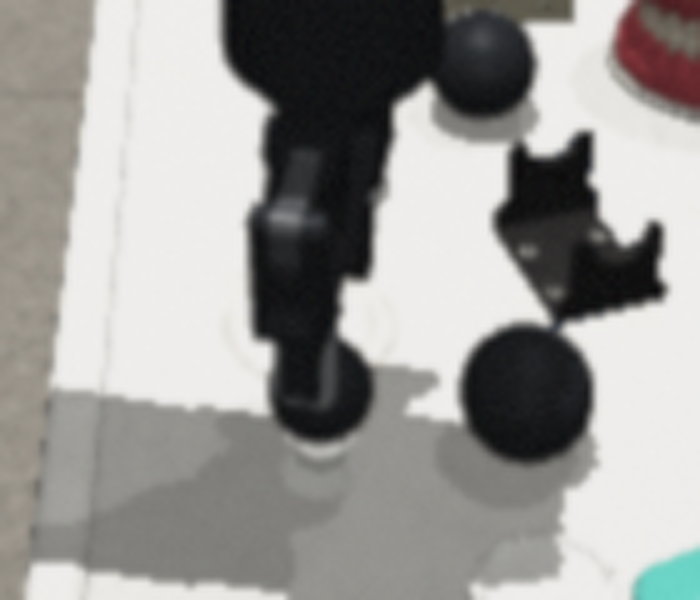

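```bash
python3 -c "
from h import *
c=cal('side')
for P in [(.4563,-.395,.025),(.4563,-.395,.03),(.4563,-.395,.035),(.4563,-.4,.035),(.4563,-.3633,.042)]: 
  u=proj(c,P); print(P,(u-[190,230]+.5)*5-.5)"
```

```text
(0.4563, -0.395, 0.025) [323.58453737 491.61417831]
(0.4563, -0.395, 0.03) [323.87213571 481.3575063 ]
(0.4563, -0.395, 0.035) [324.16156102 471.03567872]
(0.4563, -0.4, 0.035) [324.59350787 481.65060592]
(0.4563, -0.3633, 0.042) [321.92060742 392.27012711]
```

```bash
python3 -c "
from h import *
im=np.load('last_side.npz')['im'];a=cv2.resize(im[265:330,215:290],None,fx=8,fy=8,interpolation=cv2.INTER_CUBIC)
cv2.imwrite('pics/s1d.png',np.clip(a.astype(int)*3,0,255).astype(np.uint8))"
```

```text
(no output)
```

View pics/s1d.png

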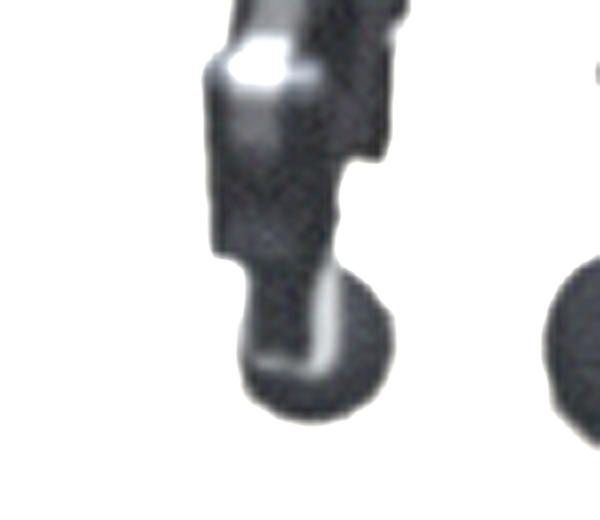

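```bash
python3 -c "
from h import *
d=np.load('last_side.npz')['d'];c=cal('side');W=cloud(c,d)
for v in range(290,318,2): print(v,[np.round(W[v,u]*1000).astype(int).tolist() for u in (247,250,253)])
print(W[215:330:1,215:290][...,1][10].min())
p,R=pose(); print(p,R.as_matrix())"
```

```text
290 [[441, -425, 139], [446, -426, 140], [451, -427, 141]]
292 [[442, -414, 125], [447, -414, 125], [451, -428, 138]]
294 [[442, -418, 125], [446, -420, 126], [451, -427, 132]]
296 [[442, -421, 123], [447, -421, 123], [451, -425, 127]]
298 [[442, -421, 119], [447, -423, 120], [451, -424, 121]]
300 [[442, -402, 97], [447, -402, 97], [451, -422, 115]]
302 [[442, -404, 94], [447, -405, 96], [452, -405, 96]]
304 [[442, -403, 89], [447, -404, 90], [452, -405, 91]]
306 [[442, -404, 86], [448, -401, 82], [452, -406, 87]]
308 [[442, -402, 79], [448, -404, 81], [453, -406, 83]]
310 [[443, -396, 68], [448, -397, 70], [453, -404, 76]]
312 [[443, -377, 45], [449, -381, 49], [454, -381, 49]]
314 [[443, -378, 42], [449, -380, 44], [454, -382, 45]]
316 [[443, -376, 35], [449, -382, 41], [454, -382, 41]]
-0.39392342845286193
[ 0.45636002 -0.3633942   0.02577254] [[ 2.48403940e-01  9.68655928e-01  1.08420846e-03]
 [ 9.68656409e-01 -2.48403180e-01 -7.88551949e-04]
 [-4.94514691e-04  1.24610488e-03 -9.99999101e-01]]
```

```bash
python3 -c "
from h import *
im,d=snap('wrist','w2');c=cal('wrist');W=cloud(c,d);print(-c[1].T@c[2],pose()[0])
print(np.round(proj(c,pose()[0])))
for v,u in [(250,175),(270,175),(300,165),(250,320),(270,325),(300,335)]: print(v,u,np.round(W[v,u]*1000))
snap('side','s2')
print(np.round(bot.get_obs()['eef_pos'],4))"
```

```text
[ 0.37596365 -0.34308674  0.20572361] [ 0.45635461 -0.36345954  0.02589968]
[249. 223.]
250 175 [ 436. -396.   83.]
270 175 [ 437. -392.  100.]
300 165 [ 436. -390.  121.]
250 320 [ 453. -327.   83.]
270 325 [ 452. -329.  101.]
300 335 [ 452. -330.  120.]
[ 0.4563 -0.3635  0.0259]
```

View pics/w2.png

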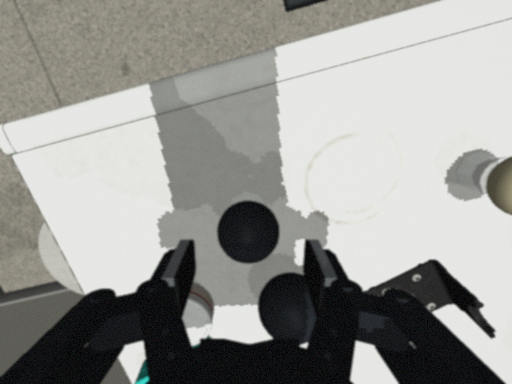

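View pics/s2.png

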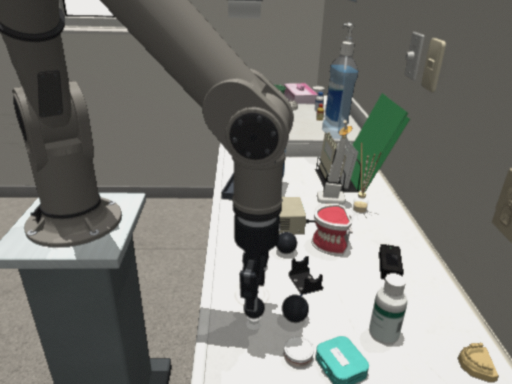

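```bash
python3 -c "
from h import *
d=np.load('last_wrist.npz')['d'];c=cal('wrist');W=cloud(c,d)
for v in range(232,262,2): print(v,[(u,np.round(W[v,u]*1000).astype(int).tolist()) for u in (180,184,188,192,308,314)])
im=np.load('last_wrist.npz')['im'];cv2.imwrite('pics/w2c.png',np.clip(3*cv2.resize(im[180:300,150:350],None,fx=4,fy=4,interpolation=cv2.INTER_CUBIC).astype(int),0,255).astype(np.uint8))
"
```

```text
232 [(180, [461, -422, 1]), (184, [462, -419, 1]), (188, [463, -416, -1]), (192, [464, -413, 1]), (308, [487, -323, 0]), (314, [488, -318, 1])]
234 [(180, [463, -423, 0]), (184, [464, -419, 1]), (188, [465, -417, -1]), (192, [466, -414, 0]), (308, [488, -323, 1]), (314, [490, -318, 1])]
236 [(180, [465, -423, 1]), (184, [466, -421, -1]), (188, [467, -418, -2]), (192, [467, -414, 0]), (308, [491, -323, 0]), (314, [492, -319, 0])]
238 [(180, [467, -424, 0]), (184, [467, -421, 0]), (188, [469, -418, -1]), (192, [469, -415, 0]), (308, [492, -324, 1]), (314, [494, -319, 0])]
240 [(180, [435, -395, 74]), (184, [436, -394, 73]), (188, [436, -392, 73]), (192, [437, -390, 73]), (308, [452, -331, 73]), (314, [453, -328, 74])]
242 [(180, [436, -396, 74]), (184, [436, -393, 75]), (188, [436, -391, 76]), (192, [438, -389, 75]), (308, [452, -331, 75]), (314, [453, -328, 76])]
244 [(180, [436, -395, 77]), (184, [437, -393, 77]), (188, [437, -391, 77]), (192, [439, -390, 74]), (308, [452, -332, 77]), (314, [452, -329, 78])]
246 [(180, [436, -394, 79]), (184, [436, -392, 80]), (188, [437, -390, 79]),
[... 415 characters left out ...]
1, 86]), (188, [438, -390, 84]), (192, [443, -391, 75]), (308, [456, -332, 78]), (314, [452, -330, 86])]
254 [(180, [437, -393, 87]), (184, [437, -391, 87]), (188, [439, -390, 84]), (192, [444, -391, 76]), (308, [457, -333, 78]), (314, [453, -331, 86])]
256 [(180, [436, -392, 89]), (184, [437, -390, 90]), (188, [439, -390, 85]), (192, [444, -391, 77]), (308, [457, -333, 79]), (314, [452, -331, 89])]
258 [(180, [436, -392, 91]), (184, [437, -390, 91]), (188, [440, -390, 85]), (192, [445, -391, 77]), (308, [459, -333, 79]), (314, [452, -331, 91])]
260 [(180, [437, -392, 92]), (184, [437, -389, 93]), (188, [441, -390, 86]), (192, [446, -391, 78]), (308, [459, -334, 81]), (314, [452, -332, 92])]
```

View pics/w2c.png

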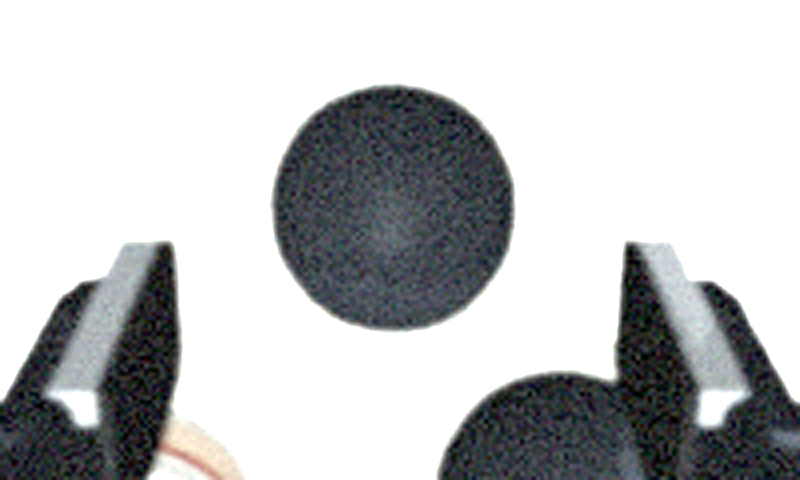

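Both the wrist and side depth show the fingertips at z≈0.073, while the state says 0.026. I don't trust the nominal TCP length, so I'll measure the tips at a near-grasp opening before descending.

```bash
python3 -m creep '[[[0,0,0,0,0,0,0.58],[0,0,0,0,0,0,0.58],[0,0,0,0,0,0,0.58]]]'
cat >> h.py <<'E'
def tips():
    im,d=snap('wrist');c=cal('wrist');p,R=pose();W=(cloud(c,d)-p)@R.as_matrix()  # tool frame
    # finger points: in tool frame
    for s in (-1,1):
        m=(W[...,0]*s>.0)&(W[...,0]*s<.06)&(W[...,1]>-.03)&(W[...,1]<.0)&(W[...,2]<.02)&(W[...,2]>-.09)&(d>0)
        P=W[m]
        if len(P)==0: print('none');continue
        zt=np.percentile(P[:,2],99); e=P[P[:,2]>zt-.012]
        print(s,'tip z tool mm',round(zt*1e3,1),'inner x',np.round(np.percentile(e[:,0]*s,2)*1e3,1),'y front',np.round(np.percentile(e[:,1],5)*1e3,1))
E
python3 -c "
from h import *
tips()"
```

```text
t: 4.75
eef_pos: [0.4558, -0.3631, 0.0251]
tool_rot: [0.0, 0.79, 0.613, 0.0]
contact_force: [-0.5, 0.0, 0.0]
gripper_width: 0.578
-1 tip z tool mm 17.9 inner x 0.3 y front -13.5
1 tip z tool mm 16.1 inner x 0.5 y front -12.3
```

```bash
python3 -c "
from h import *
z=np.load('last_wrist.npz');d=z['d'];c=cal('wrist');p,R=pose();W=(cloud(c,d)-p)@R.as_matrix()
for s in (-1,1):
  m=(W[...,0]*s>.021)&(W[...,0]*s<.045)&(W[...,1]>-.016)&(W[...,1]<-.006)&(W[...,2]<.0)&(W[...,2]>-.075)
  P=W[m]*1e3; print(s,len(P)); o=np.argsort(-P[:,2]); print(np.round(P[o[:10]],1).tolist(), P[:,0].min() if s>0 else P[:,0].max())
"
```

```text
-1 905
[[-25.0, -8.7, -41.0], [-24.9, -9.5, -41.3], [-24.8, -8.1, -42.0], [-24.8, -8.7, -42.0], [-24.9, -6.4, -42.4], [-24.6, -10.7, -42.5], [-24.8, -6.1, -42.9], [-24.6, -7.7, -43.5], [-25.4, -11.5, -43.9], [-30.2, -11.6, -44.1]] -24.476468358346242
1 910
[[24.8, -10.3, -41.6], [24.8, -9.8, -41.9], [24.8, -8.0, -42.0], [24.8, -8.7, -42.1], [24.9, -7.5, -42.1], [24.8, -7.2, -42.7], [24.6, -9.7, -42.8], [24.7, -6.8, -43.2], [24.7, -6.4, -43.5], [25.0, -10.8, -43.8]] 24.395730150754567
```

```bash
python3 -m creep '[[[0,0,0,0,0,0,0.75],[0,0,0.5,0,0,0,0.75],[0,0,1,0,0,0,0.75],[0,0,1.5,0,0,0,0.75],[0,0,1.5,0,0,0,0.75]]]';  python3 -c "
from h import *
snap('side','s3')
im=np.load('last_side.npz')['im'];a=cv2.resize(im[265:330,215:290],None,fx=8,fy=8,interpolation=cv2.INTER_CUBIC)
cv2.imwrite('pics/s3d.png',np.clip(a.astype(int)*3,0,255).astype(np.uint8))"
```

```text
t: 5.42
eef_pos: [0.4554, -0.3628, 0.0094]
tool_rot: [-0.001, 0.79, 0.613, -0.0]
contact_force: [0.4, -0.3, 0.2]
gripper_width: 0.75
```

View pics/s3d.png

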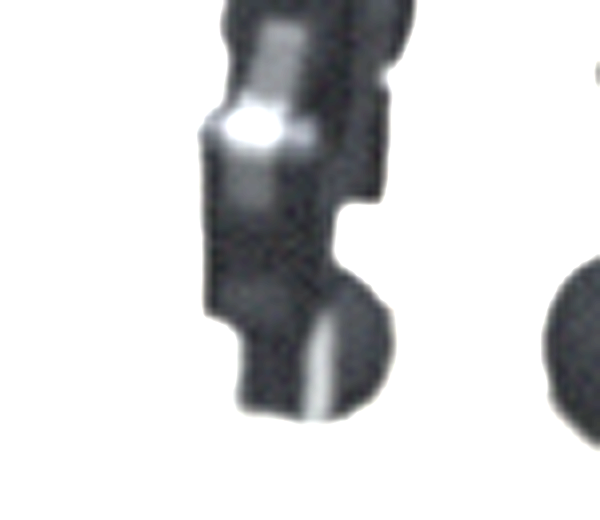

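```bash
python3 -m creep '[[[0,0,0.4,0,0,0,0.75],[0,0,0.8,0,0,0,0.75],[0,0,1.2,0,0,0,0.75],[0,0,1.2,0,0,0,0.75]]]';  python3 -m creep '[[[0,0,0.4,0,0,0,0.75],[0,0,0.8,0,0,0,0.75],[0,0,1,0,0,0,0.75],[0,0,1,0,0,0,0.75]]]'; python3 -c "
from h import *
snap('side','s4')
im=np.load('last_side.npz')['im'];a=cv2.resize(im[265:330,215:290],None,fx=8,fy=8,interpolation=cv2.INTER_CUBIC)
cv2.imwrite('pics/s4d.png',np.clip(a.astype(int)*3,0,255).astype(np.uint8))
z,d=snap('wrist');c=cal('wrist');p,R=pose();W=(cloud(c,d)-p)@R.as_matrix()
for s in (-1,1):
  m=(W[...,0]*s>.024)&(W[...,0]*s<.045)&(W[...,1]>-.016)&(W[...,1]<-.006)&(W[...,2]<-.03)&(W[...,2]>-.075)
  P=W[m]*1e3; print(s,len(P)); o=np.argsort(-P[:,2]); print(np.round(P[o[:6]],1).tolist(), P[:,0].min() if s>0 else P[:,0].max())
b=blob(z,249,240,45,lambda p:p.max(-1)<50);print(b,ray_at(c,*b[0],.042),p)
"
```

```text
t: 5.98
eef_pos: [0.4555, -0.3629, -0.0024]
tool_rot: [-0.0, 0.79, 0.613, -0.0]
contact_force: [0.7, 0.1, 0.2]
gripper_width: 0.752
t: 6.48
eef_pos: [0.4556, -0.3629, -0.0122]
tool_rot: [-0.0, 0.79, 0.613, -0.0]
contact_force: [-0.4, -0.1, -0.9]
gripper_width: 0.75
-1 866
[[-32.3, -6.9, -43.3], [-32.1, -7.9, -44.0], [-32.0, -7.1, -44.8], [-31.9, -9.5, -44.8], [-32.0, -6.6, -45.0], [-31.9, -6.3, -45.5]] -31.689480460768145
1 872
[[32.1, -7.9, -44.0], [32.0, -8.6, -44.2], [32.0, -7.0, -44.6], [31.8, -9.5, -44.8], [31.9, -7.8, -45.0], [32.6, -11.0, -45.3]] 31.518723146334118
(array([247.15323787, 259.462265  ]), array([247.25      , 265.49066925]), np.float64(34.38086331585504), 38.72063064575195) [ 0.4511277  -0.36314384  0.042     ] [ 0.45582193 -0.36305087 -0.01198516]
```

View pics/s4d.png

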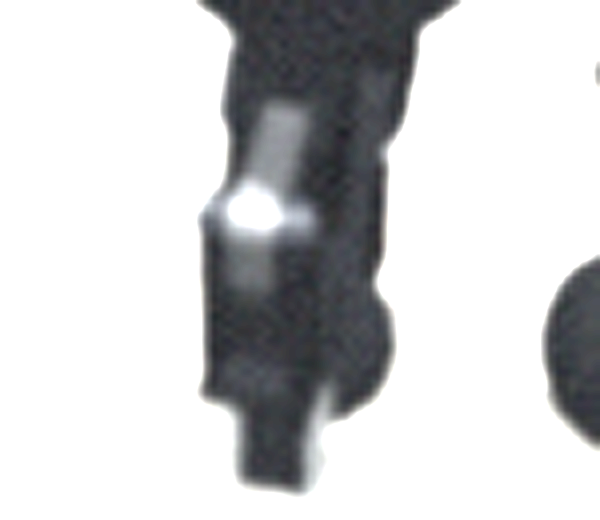

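```bash
python3 -m creep '[[[0,0,0,0,0,0,0.6],[0,0,0,0,0,0,0.52],[0,0,0,0,0,0,0.48],[0,0,0,0,0,0,0.44],[0,0,0,0,0,0,0.4],[0,0,0,0,0,0,0.35],[0,0,0,0,0,0,0.3],[0,0,0,0,0,0,0.3]]]' 25
```

```text
t: 7.58
eef_pos: [0.4559, -0.3632, -0.0119]
tool_rot: [0.0, 0.79, 0.613, 0.0]
contact_force: [-0.3, -0.2, 3.1]
gripper_width: 0.449
```

```bash
python3 -m creep '[[[0,0,-0.3,0,0,0,0.3],[0,0,-1,0,0,0,0.3],[0,0,-2,0,0,0,0.3],[0,0,-4,0,0,0,0.3],[0,0,-7,0,0,0,0.3],[0,0,-10,0,0,0,0.3],[0,0,-12,0,0,0,0.3],[0,0,-12,0,0,0,0.3]]]'; python3 -c "
from h import *
snap('side','s5');snap('wrist','w5')
im=np.load('last_side.npz')['im'];cv2.imwrite('pics/s5d.png',cv2.resize(im[200:350,190:330],None,fx=4,fy=4,interpolation=cv2.INTER_CUBIC))
im=np.load('last_wrist.npz')['im'];cv2.imwrite('pics/w5d.png',np.clip(3*cv2.resize(im[170:320,150:350],None,fx=4,fy=4,interpolation=cv2.INTER_CUBIC).astype(int),0,255).astype(np.uint8))
"
```

```text
t: 8.57
eef_pos: [0.4568, -0.3638, 0.11]
tool_rot: [0.002, 0.79, 0.613, 0.0]
contact_force: [-0.2, -0.7, -0.9]
gripper_width: 0.454
```

View pics/s5d.png

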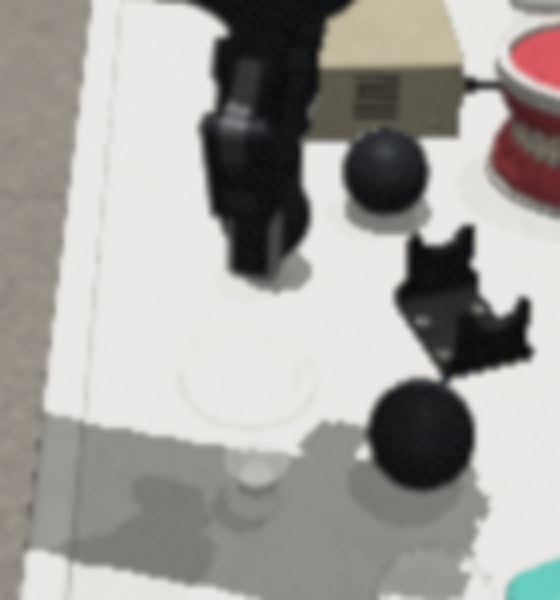

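View pics/w5d.png

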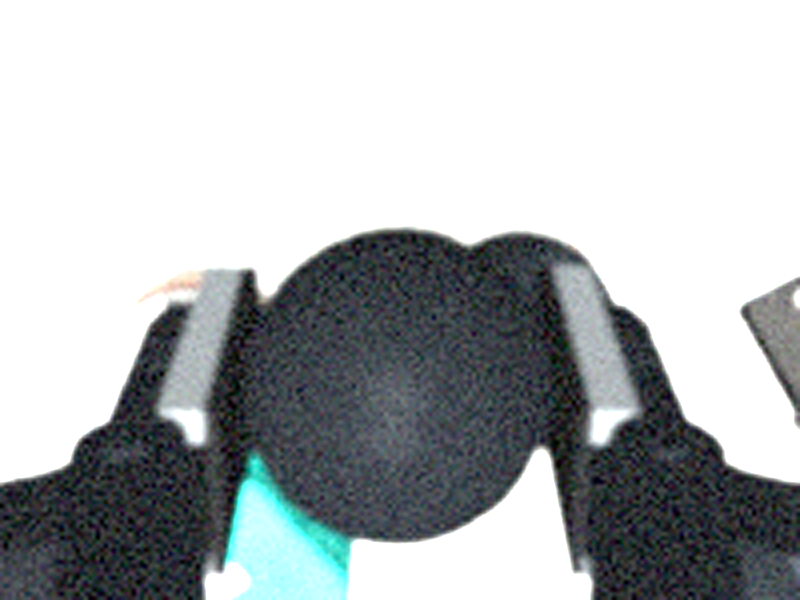

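```bash
cat >> h.py <<'E'
def ballfit(img=None):
    from scipy.optimize import least_squares
    z=np.load('last_wrist.npz');d=z['d'];c=cal('wrist');p,R=pose();W=(cloud(c,d)-p)@R.as_matrix()
    m=(abs(W[...,0])<.016)&(W[...,1]<.012)&(W[...,1]>-.03)&(W[...,2]<-.015)&(W[...,2]>-.07)&(d>0)
    P=W[m]
    f=lambda q: np.linalg.norm(P-q,axis=1)-.02
    r=least_squares(f,[0,0,-.05],loss='soft_l1',f_scale=.001)
    print('ball in tool mm',np.round(r.x*1e3,1),'n',len(P),'rms',np.sqrt(np.mean(r.fun**2))*1e3,'world',np.round(p+R.as_matrix()@r.x,4)); return r.x
E
python3 -c "
from h import *
x=ballfit()
"
```

```text
ball in tool mm [ -0.   -1.3 -53.6] n 2958 rms 0.4372033578709774 world [ 0.454  -0.3627  0.1611]
```

```bash
python3 -c "
from h import *
delta([.4588,.223,.11])
"
```

```text
d cm [ 56.85 -14.21  -0.24] rot [-0.001 -0.    -0.005]
```

```bash
python3 -m creep '[[[3,-0.8,-0.7,0,0,0,0.3],[8,-2,-1.5,0,0,0,0.3],[13,-3.2,-1.5,0,0,0,0.3],[18,-4.5,-1.5,0,0,0,0.3],[23,-5.8,-1.5,0,0,0,0.3],[28,-7,-1.5,0,0,0,0.3],[33,-8.2,-1.5,0,0,0,0.3],[38,-9.5,-1.5,0,0,0,0.3],[42,-11,-1.5,0,0,0,0.3],[44,-12,-1.5,0,0,0,0.3]]]'; python3 -c "
from h import *
snap('wrist','w6');snap('top','t6')
ballfit();delta([.4588,.223,.11])
c=cal('wrist');print(proj(c,[.4575,.2233,.031]),proj(c,[.4382,.1464,.031]))
print(bot.get_obs()['q'])
"
```

```text
t: 9.93
eef_pos: [0.4475, 0.0955, 0.1221]
tool_rot: [-0.001, 0.789, 0.614, -0.0]
contact_force: [-0.6, 0.0, -0.2]
gripper_width: 0.454
ball in tool mm [ -0.1  -1.2 -53.6] n 2942 rms 0.4336622967151476 world [0.4462 0.0958 0.1758]
d cm [12.63 -1.98  1.23] rot [-0.002 -0.001  0.   ]
[378.33677719 164.36496659] [297.29385863 164.35588068]
[ 0.35815018  0.31387113 -0.81263821  2.08640609  0.29807891  0.85928129
  0.69729388]
```

View pics/w6.png

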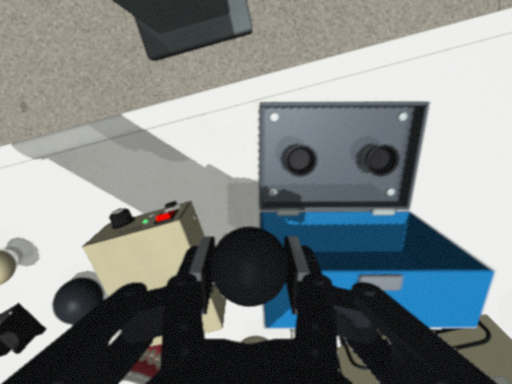

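View pics/t6.png

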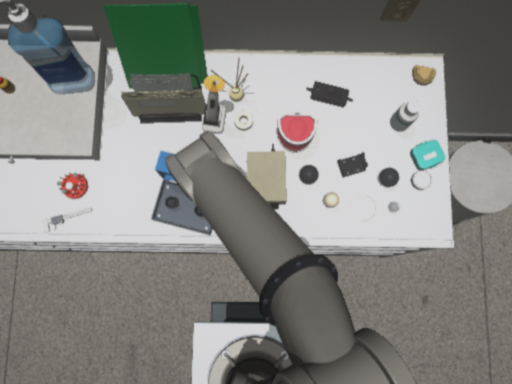

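Run:
```python
from h import *
z=np.load('last_wrist.npz');im=z['im'];d=z['d'];c=cal('wrist')
a=cv2.resize(im[95:215,255:430],None,fx=4.5,fy=4.5,interpolation=cv2.INTER_CUBIC)
cv2.imwrite('pics/w6c.png',np.clip(a.astype(int)*2,0,255).astype(np.uint8))
W=cloud(c,d)
for n,(u,v) in dict(R=(298,160),L=(378,160)).items():
    sub=W[v-24:v+25,u-24:u+25]; m=(sub[...,2]>.0265)&(sub[...,2]<.04)
    P=sub[m];print(n,len(P),P.mean(0),np.ptp(P,axis=0), np.percentile(P[:,2],[5,50,95]))
    cc=(P[:,:2]@CX[:2],P[:,:2]@CY[:2]); print('mid caseaxes',[(np.percentile(q,1)+np.percentile(q,99))/2 for q in cc],[np.percentile(q,99)-np.percentile(q,1) for q in cc])
for l in (.4575,.2233),(.4382,.1464): print(np.dot(l,CX[:2]),np.dot(l,CY[:2]))
print('floor z',np.median(W[195:205,320:350,2]),'counter',np.median(W[60:80,400:480,2]), np.median(W[150:180,205:225,2]))
```

```text
R 367 [0.43662281 0.15018833 0.03011931] [0.03145349 0.03170249 0.00608293] [0.02745576 0.03048223 0.03176784]
mid caseaxes [np.float64(0.3860948431745266), np.float64(0.25103758290212763)] [np.float64(0.030572288219140875), np.float64(0.030907593835526603)]
L 395 [0.45572036 0.22856671 0.03003207] [0.03153019 0.03199813 0.00639031] [0.02720576 0.03026525 0.0317922 ]
mid caseaxes [np.float64(0.3858485706017632), np.float64(0.3307840970244338)] [np.float64(0.030501865561070818), np.float64(0.030759521237343657)]
0.3893744603187669 0.32795833523706797
0.38937608699959486 0.24867340604271282
floor z 0.004676688865851245 counter 0.00030088404463707644 0.00012437943253074655
```

View pics/w6c.png

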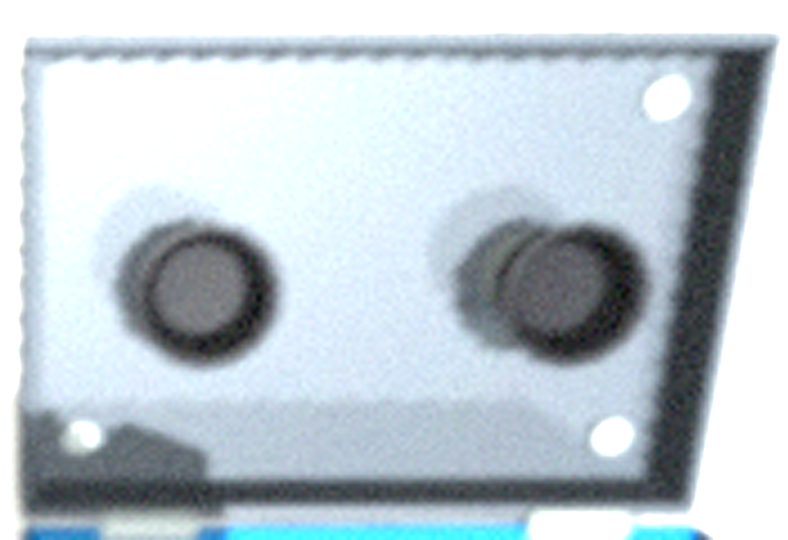

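```bash
cat >> h.py <<'E'
def cupfit(u,v,w=30):
    from scipy.optimize import least_squares
    z=np.load('last_wrist.npz');d=z['d'];c=cal('wrist');W=cloud(c,d)
    sub=W[v-w:v+w+1,u-w:u+w+1].reshape(-1,3); P=sub[(sub[:,2]>.0285)&(sub[:,2]<.036)]
    f=lambda q: np.maximum(np.hypot(*(P[:,:2]-q[:2]).T)-.0165,0)+np.maximum(.0135-np.hypot(*(P[:,:2]-q[:2]).T),0)
    r=least_squares(f,P[:,:2].mean(0)); print('cup',r.x,'z',np.median(P[:,2]),len(P),'case axes',r.x@CX[:2],r.x@CY[:2]); return r.x
E
python3 -c "
from h import *
a=cupfit(298,160);b=cupfit(378,160);print(np.linalg.norm(a-b))
delta([b[0]+.0012,b[1],.11])"
```

```text
cup [0.43552687 0.14922913] z 0.030604022583241845 314 case axes 0.3860946435156134 0.2507666598718367
cup [0.45451571 0.22666249] z 0.03049870069409287 329 case axes 0.385661372073344 0.3304931482304212
0.07972766565085287
d cm [12.91 -2.37  1.23] rot [-0.002 -0.001  0.   ]
```

```bash
python3 -m creep '[[[3,-0.5,0,0,0,0,0.3],[6.5,-1.2,0,0,0,0,0.3],[10,-1.9,0.5,0,0,0,0.3],[12,-2.3,1,0,0,0,0.3],[12.9,-2.4,1.2,0,0,0,0.3],[12.9,-2.4,1.2,0,0,0,0.3],[12.9,-2.4,1.2,0,0,0,0.3]]]'; python3 -c "
from h import *
snap('wrist','w7')
c=cal('wrist');b=proj(c,[.4545,.2267,.031]);print(b)
ballfit();x=cupfit(int(b[0]),int(b[1]),32);delta([x[0]+.0012,x[1],.11])
"
```

```text
t: 10.9
eef_pos: [0.4577, 0.2223, 0.1108]
tool_rot: [0.0, 0.79, 0.612, -0.0]
contact_force: [-0.1, -0.0, -0.7]
gripper_width: 0.45
[252.80734934 184.13599118]
ball in tool mm [ -0.1  -1.2 -53.6] n 2957 rms 0.43262268498070194 world [0.4565 0.2227 0.1645]
cup [0.45504815 0.22719015] z 0.030681859247962465 313 case axes 0.38604933247508505 0.3311345536211782
d cm [ 0.42 -0.26  0.09] rot [ 0.     0.001 -0.007]
```

View pics/w7.png

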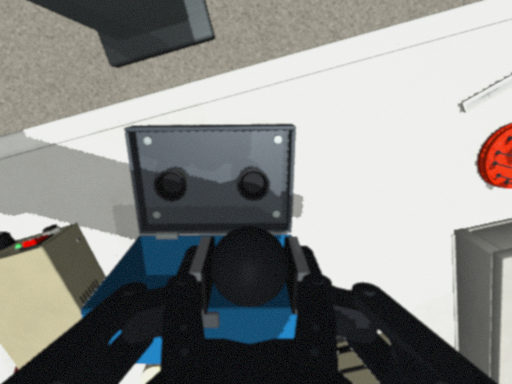

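```bash
python3 -m creep '[[[0.2,-0.1,1,0,0,0,0.3],[0.4,-0.25,3,0,0,0,0.3],[0.4,-0.25,5,0,0,0,0.3],[0.4,-0.25,6.3,0,0,0,0.3],[0.4,-0.25,6.5,0,0,0,0.3],[0.4,-0.25,6.5,0,0,0,0.3]]]'; python3 -c "
from h import *
snap('wrist','w8')
c=cal('wrist');b=proj(c,[.455,.2272,.031]);print(b)
ballfit();x=cupfit(int(b[0]),int(b[1]),38);delta([x[0]+.0012,x[1],-.008])
snap('side','s8')
"
```

```text
t: 11.7
eef_pos: [0.4561, 0.2286, 0.046]
tool_rot: [-0.0, 0.79, 0.613, 0.0]
contact_force: [0.5, -0.1, -0.2]
gripper_width: 0.451
[246.93815249 213.31542787]
ball in tool mm [ -0.1  -1.2 -53.6] n 2961 rms 0.44600752303880925 world [0.4552 0.2289 0.1   ]
cup [0.45522521 0.22702566] z 0.030885071237259237 395 case axes 0.38626110918623396 0.3310181171711708
d cm [-0.17  0.04  5.44] rot [ 0.001 -0.001 -0.005]
```

View pics/w8.png

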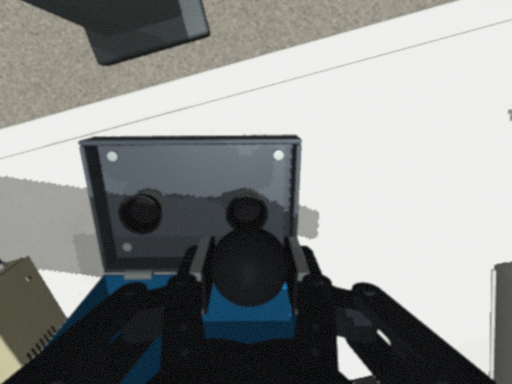

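View pics/s8.png

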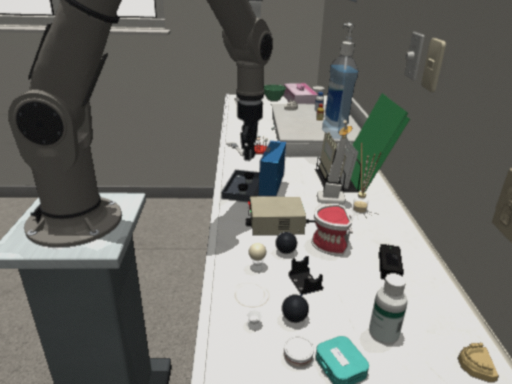

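```bash
python3 -m creep '[[[-0.1,0,1,0,0,0,0.3],[-0.15,0.05,2,0,0,0,0.3],[-0.15,0.05,3,0,0,0,0.3],[-0.15,0.05,3.8,0,0,0,0.3],[-0.15,0.05,4.2,0,0,0,0.3],[-0.15,0.05,4.2,0,0,0,0.3]]]'; python3 -c "
from h import *
snap('wrist','w9')
c=cal('wrist');b=proj(c,[.455,.2272,.031]);print(b)
ballfit();x=cupfit(int(b[0]),int(b[1]),45);delta([x[0]+.0012,x[1],-.008])
im=np.load('last_wrist.npz')['im'];cv2.imwrite('pics/w9d.png',np.clip(3*cv2.resize(im[170:320,150:350],None,fx=4,fy=4,interpolation=cv2.INTER_CUBIC).astype(int),0,255).astype(np.uint8))
"
```

```text
t: 12.55
eef_pos: [0.456, 0.2268, 0.0037]
tool_rot: [-0.0, 0.79, 0.613, -0.0]
contact_force: [0.8, -1.5, 0.1]
gripper_width: 0.448
[249.41838421 240.09328694]
ball in tool mm [ -0.2  -1.9 -52.6] n 3436 rms 4.738632946896775 world [0.4544 0.2273 0.0566]
cup [0.45596724 0.22672552] z 0.030827782300925907 281 case axes 0.38705388632555376 0.3309076481962093
d cm [0.  0.1 1.2] rot [-0.    -0.    -0.005]
```

View pics/w9d.png

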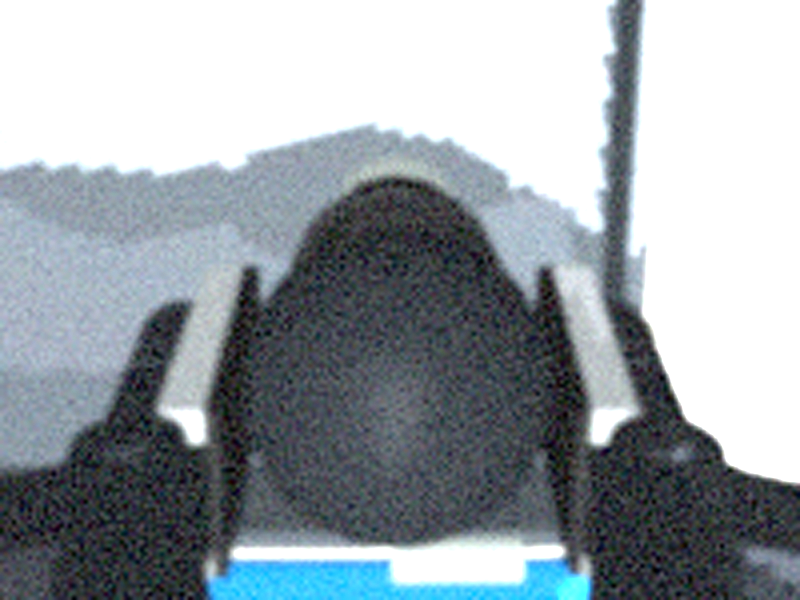

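```bash
python3 -m creep '[[[0,0.05,0.3,0,0,0,0.3],[0,0.05,0.6,0,0,0,0.3],[0,0.05,0.8,0,0,0,0.3],[0,0.05,0.9,0,0,0,0.3],[0,0.05,1.0,0,0,0,0.3],[0,0.05,1.1,0,0,0,0.3],[0,0.05,1.15,0,0,0,0.3],[0,0.05,1.2,0,0,0,0.3],[0,0.05,1.2,0,0,0,0.3],[0,0.05,1.2,0,0,0,0.3]]]'; python3 -c "
from h import *
o=bot.get_obs();print(o['eef_pos'],o['contact_force'])
im,d=snap('wrist','w10');cv2.imwrite('pics/w10d.png',np.clip(3*cv2.resize(im[170:320,150:350],None,fx=4,fy=4,interpolation=cv2.INTER_CUBIC).astype(int),0,255).astype(np.uint8))
"
```

```text
t: 13.85
eef_pos: [0.4567, 0.2267, -0.008]
tool_rot: [0.0, 0.79, 0.613, 0.0]
contact_force: [0.2, 0.3, -0.7]
gripper_width: 0.451
[ 0.45668407  0.22666544 -0.00797078] [ 0.18269477  0.30186709 -0.70640108]
```

View pics/w10d.png

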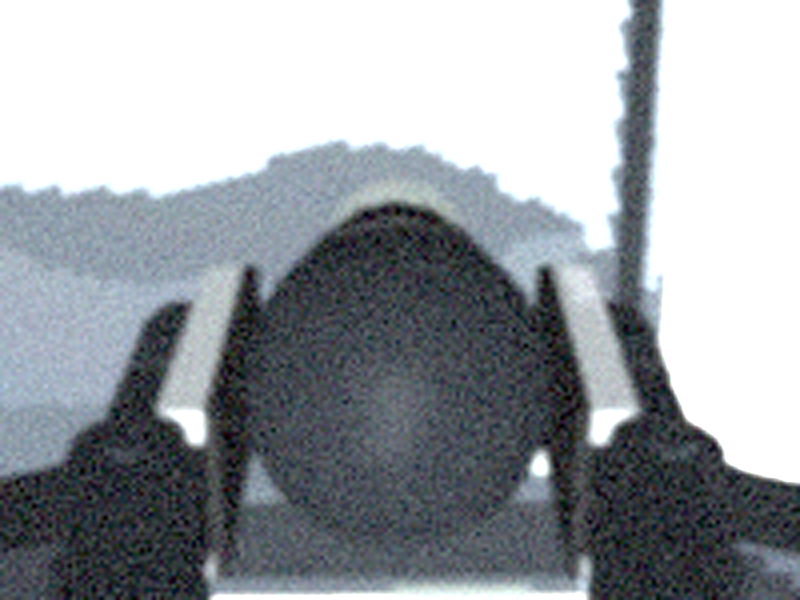

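```bash
python3 -m creep '[[[0,0,0.05,0,0,0,0.3],[0,0,0.1,0,0,0,0.3],[0,0,0.1,0,0,0,0.3]]]';python3 -m creep '[[[0,0,0.05,0,0,0,0.3],[0,0,0.1,0,0,0,0.3],[0,0,0.1,0,0,0,0.3]]]'; python3 -c "
from h import *
c=cal('wrist');snap('wrist');ballfit();cupfit(250,235,45)
print([bot.get_obs()['contact_force'] for _ in range(3)])"
```

```text
t: 14.28
eef_pos: [0.4567, 0.2267, -0.009]
tool_rot: [0.0, 0.79, 0.613, 0.0]
contact_force: [0.1, 0.0, -0.0]
gripper_width: 0.45
t: 14.65
eef_pos: [0.4567, 0.2267, -0.01]
tool_rot: [0.0, 0.79, 0.613, 0.0]
contact_force: [0.5, 0.6, 0.3]
gripper_width: 0.454
ball in tool mm [ -0.1  -1.7 -52.9] n 3338 rms 5.0889033446739065 world [0.455 0.227 0.043]
cup [0.45066285 0.22853832] z 0.03237611453278622 171 case axes 0.3814677655037526 0.331374586461062
[array([-0.29566803, -0.54366453,  0.2869334 ]), array([-0.29566803, -0.54366453,  0.2869334 ]), array([-0.29566803, -0.54366453,  0.2869334 ])]
```

```bash
python3 -m creep '[[[0,0,0.05,0,0,0,0.3],[0,0,0.05,0,0,0,0.3],[0,0,0.05,0,0,0,0.48],[0,0,0.05,0,0,0,0.52],[0,0,0.05,0,0,0,0.56],[0,0,0.05,0,0,0,0.6],[0,0,0.05,0,0,0,0.6]]]'; python3 -c "
from h import *
im,d=snap('wrist','w11');ballfit();cv2.imwrite('pics/w11d.png',np.clip(3*cv2.resize(im[170:320,150:350],None,fx=4,fy=4,interpolation=cv2.INTER_CUBIC).astype(int),0,255).astype(np.uint8))
"
```

```text
t: 15.58
eef_pos: [0.4567, 0.2267, -0.0105]
tool_rot: [0.0, 0.79, 0.613, -0.0]
contact_force: [0.9, 0.2, -0.0]
gripper_width: 0.597
ball in tool mm [ -0.2  -2.8 -52.5] n 3200 rms 8.60642348845686 world [0.4538 0.2271 0.042 ]
```

View pics/w11d.png

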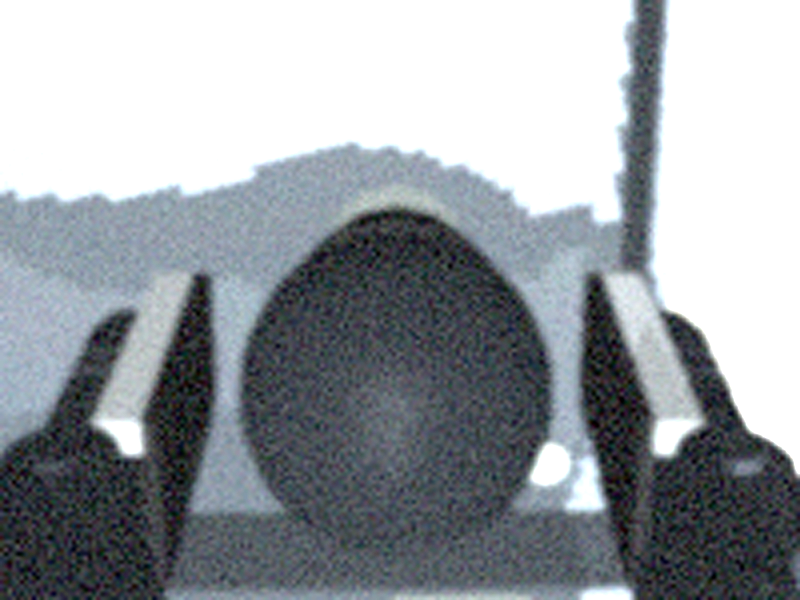

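```bash
python3 -m creep '[[[0,0,-0.5,0,0,0,0.6],[0,0,-2,0,0,0,0.6],[0,0,-4.5,0,0,0,0.6],[0,0,-8,0,0,0,0.6],[0,0,-11,0,0,0,0.6],[0,0,-13,0,0,0,0.6],[0,0,-13.5,0,0,0,0.6]]]'; python3 -c "
from h import *
im,d=snap('wrist','w12')
c=cal('wrist');W=cloud(c,d)
from scipy.optimize import least_squares
m=(np.hypot(W[...,0]-.455,W[...,1]-.227)<.016)&(W[...,2]>.045)&(W[...,2]<.08);P=W[m]
r=least_squares(lambda q:np.linalg.norm(P-q,axis=1)-.02,[.455,.227,.045],loss='soft_l1',f_scale=.001);print(r.x,len(P),abs(r.fun).mean())
print(r.x[:2]@CX[:2],r.x[:2]@CY[:2])
delta([.4678,-.191,.13])
"
```

```text
t: 16.5
eef_pos: [0.4574, 0.2269, 0.1259]
tool_rot: [0.0, 0.79, 0.613, 0.001]
contact_force: [-0.2, 0.1, -0.1]
gripper_width: 0.6
[0.45510981 0.22673146 0.04415697] 890 0.0004105779831788231
0.3862208057489374 0.33070467869429443
d cm [-40.2   11.42  -0.46] rot [ 0.001 -0.001 -0.005]
```

View pics/w12.png

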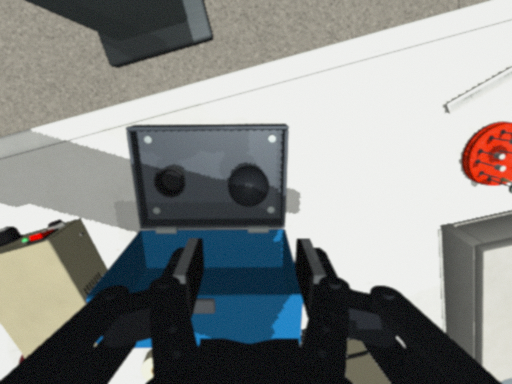

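Dark ball is seated in the left cup: ball fit (0.4551, 0.2267, 0.044) against the measured cup (0.4552, 0.2270). On to the ivory ball.

```bash
python3 -m creep '[[[-3,0.8,-0.3,0,0,0,0.75],[-8,2.2,-0.5,0,0,0,0.75],[-13,3.6,-0.5,0,0,0,0.75],[-18,5,-0.5,0,0,0,0.75],[-23,6.5,-0.5,0,0,0,0.75],[-28,8,-0.5,0,0,0,0.75],[-33,9.4,-0.5,0,0,0,0.75],[-37,10.6,-0.5,0,0,0,0.75],[-40.2,11.4,-0.5,0,0,0,0.75],[-40.2,11.4,-0.5,0,0,0,0.75]]]'
cat >> h.py <<'E'
def ballw(x,y):
    from scipy.optimize import least_squares
    z=np.load('last_wrist.npz');W=cloud(cal('wrist'),z['d'])
    q0=np.array([x,y,.043])
    for _ in range(3):
        m=(np.hypot(W[...,0]-q0[0],W[...,1]-q0[1])<.015)&(W[...,2]>.044)&(W[...,2]<.08);P=W[m]
        r=least_squares(lambda q:np.linalg.norm(P-q,axis=1)-.02,q0,loss='soft_l1',f_scale=.001);q0=r.x
    print('ball',np.round(r.x,4),len(P),abs(r.fun).mean()); return r.x
E
python3 -c "
from h import *
snap('wrist','w13')
b=ballw(.4672,-.1905);delta([b[0]+.001,b[1],-.012])"
```

```text
t: 17.8
eef_pos: [0.466, -0.1938, 0.1281]
tool_rot: [-0.001, 0.792, 0.611, -0.001]
contact_force: [0.7, 1.1, 0.1]
gripper_width: 0.749
ball [ 0.4669 -0.1894  0.0422] 756 0.00044908805084642646
d cm [ 0.25  0.13 14.03] rot [-0.002 -0.001 -0.007]
```

View pics/w13.png

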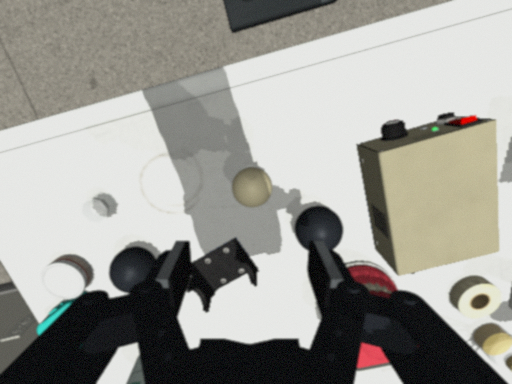

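```bash
python3 -m creep '[[[0.1,0.1,3,0,0,0,0.75],[0.25,0.1,6,0,0,0,0.75],[0.25,0.1,8,0,0,0,0.75],[0.25,0.1,9,0,0,0,0.75],[0.25,0.1,9,0,0,0,0.75]]]'
python3 -c "
from h import *
snap('wrist','w14')
b=ballw(.4672,-.1905);delta([b[0]+.001,b[1],-.012])"
```

```text
t: 18.48
eef_pos: [0.4686, -0.1878, 0.039]
tool_rot: [-0.001, 0.79, 0.614, -0.0]
contact_force: [-0.6, 0.4, 0.1]
gripper_width: 0.748
ball [ 0.4671 -0.1922  0.0426] 1551 0.0004109869525283619
d cm [-0.41  0.    5.17] rot [-0.    -0.    -0.004]
```

View pics/w14.png

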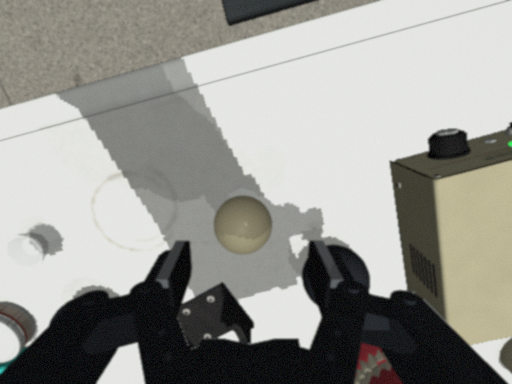

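```bash
python3 -m creep '[[[-0.4,0,0,0,0,0,0.75],[-0.4,0,1,0,0,0,0.75],[-0.4,0,2,0,0,0,0.75],[-0.4,0,3,0,0,0,0.75],[-0.4,0,4,0,0,0,0.75],[-0.4,0,4.7,0,0,0,0.75],[-0.4,0,5.1,0,0,0,0.75],[-0.4,0,5.1,0,0,0,0.75]]]'
python3 -c "
from h import *
im,d=snap('wrist','w15')
b=ballw(.4672,-.192);delta([b[0]+.001,b[1],-.012])
cv2.imwrite('pics/w15d.png',cv2.resize(im[170:320,150:350],None,fx=4,fy=4,interpolation=cv2.INTER_CUBIC))"
```

```text
t: 19.52
eef_pos: [0.4679, -0.1926, -0.0117]
tool_rot: [-0.0, 0.79, 0.613, -0.0]
contact_force: [-0.0, 0.5, 0.1]
gripper_width: 0.749
ball [ 0.4667 -0.192   0.0422] 2722 0.00038298715383285227
d cm [ 0.06 -0.04  0.05] rot [ 0.    -0.    -0.005]
```

View pics/w15d.png

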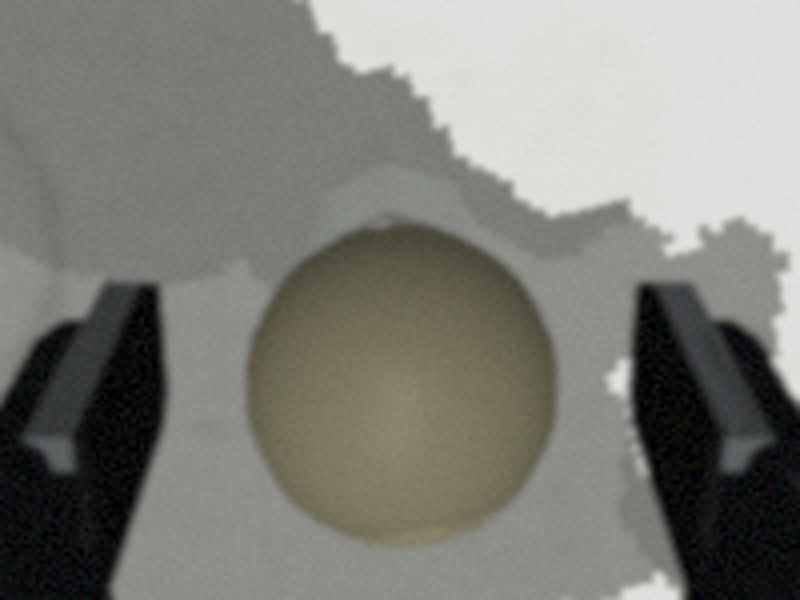

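Centred within 0.6 mm; closing and lifting.

```bash
python3 -m creep '[[[0.05,0,0,0,0,0,0.6],[0.05,0,0,0,0,0,0.52],[0.05,0,0,0,0,0,0.48],[0.05,0,0,0,0,0,0.44],[0.05,0,0,0,0,0,0.4],[0.05,0,0,0,0,0,0.35],[0.05,0,0,0,0,0,0.3],[0.05,0,0,0,0,0,0.3]]]' 25
python3 -m creep '[[[0,0,-0.3,0,0,0,0.3],[0,0,-1,0,0,0,0.3],[0,0,-2,0,0,0,0.3],[0,0,-4,0,0,0,0.3],[0,0,-7,0,0,0,0.3],[0,0,-10,0,0,0,0.3],[0,0,-12.5,0,0,0,0.3],[0,0,-13.5,0,0,0,0.3],[0,0,-13.5,0,0,0,0.3]]]'
python3 -c "
from h import *
snap('wrist','w16');ballfit();delta([.4355+.0012,.1495,.12])"
```

```text
t: 20.58
eef_pos: [0.4682, -0.1923, -0.0114]
tool_rot: [0.0, 0.79, 0.613, 0.0]
contact_force: [-1.2, -0.4, 2.4]
gripper_width: 0.446
t: 21.7
eef_pos: [0.4682, -0.1924, 0.124]
tool_rot: [0.001, 0.79, 0.613, 0.0]
contact_force: [0.1, -0.7, -0.6]
gripper_width: 0.45
ball in tool mm [ -0.1  -1.5 -52.9] n 3177 rms 0.44467515437193933 world [ 0.4662 -0.192   0.1761]
d cm [ 32.34 -11.49   0.32] rot [-0.     0.    -0.005]
```

View pics/w16.png

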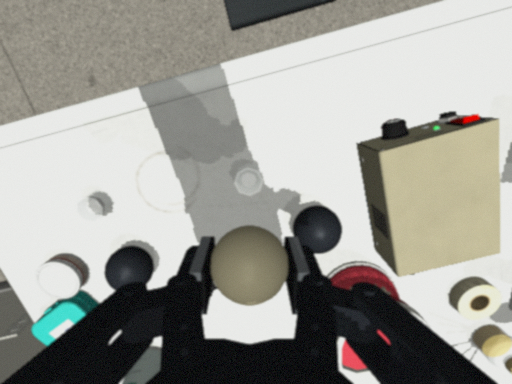

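```bash
python3 -m creep '[[[3,-1.1,0,0,0,0,0.3],[8,-2.8,0,0,0,0,0.3],[13,-4.6,0,0,0,0,0.3],[18,-6.4,0,0,0,0,0.3],[23,-8.2,0,0,0,0,0.3],[27,-9.6,0,0,0,0,0.3],[30,-10.7,0,0,0,0,0.3],[32,-11.4,0.2,0,0,0,0.3],[32.3,-11.5,0.3,0,0,0,0.3],[32.3,-11.5,0.3,0,0,0,0.3]]]'
python3 -m creep '[[[0,0,0,0,0,0,0.3],[0,0,2,0,0,0,0.3],[0,0,4.5,0,0,0,0.3],[0,0,6.5,0,0,0,0.3],[0,0,7,0,0,0,0.3],[0,0,7,0,0,0,0.3]]]'
python3 -c "
from h import *
snap('wrist','w17')
c=cal('wrist');b=proj(c,[.436,.1495,.031]);print(b)
ballfit();x=cupfit(int(b[0]),int(b[1]),36);delta([x[0]+.0014,x[1],-.008]);ballw(.455,.227)"
```

```text
t: 23.0
eef_pos: [0.4363, 0.1483, 0.1197]
tool_rot: [-0.0, 0.79, 0.613, -0.001]
contact_force: [0.0, -0.5, -0.8]
gripper_width: 0.449
t: 23.75
eef_pos: [0.437, 0.1488, 0.0506]
tool_rot: [0.0, 0.79, 0.613, -0.0]
contact_force: [0.3, -0.0, -0.7]
gripper_width: 0.448
[249.49117702 210.43729237]
ball in tool mm [ -0.1  -1.5 -52.9] n 3172 rms 0.44497999582781594 world [0.4358 0.1493 0.104 ]
cup [0.43587266 0.14958768] z 0.030840604693146267 440 case axes 0.3863427405248205 0.25119860624610935
d cm [ 0.05 -0.02  5.91] rot [ 0.001 -0.    -0.005]
ball [0.4556 0.2271 0.045 ] 1431 0.0004199323158766828
```

View pics/w17.png

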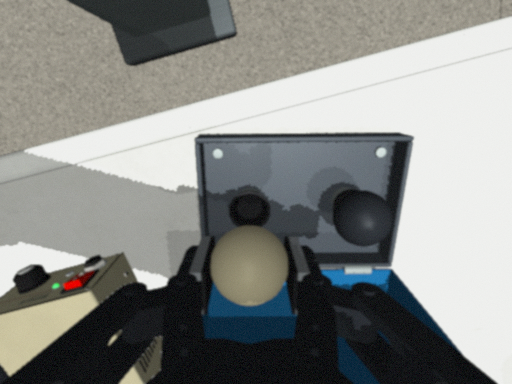

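```bash
python3 -m creep '[[[0,0,1.2,0,0,0,0.3],[0.05,0,2.4,0,0,0,0.3],[0.05,0,3.5,0,0,0,0.3],[0.05,0,4.4,0,0,0,0.3],[0.05,0,5,0,0,0,0.3],[0.05,0,5.3,0,0,0,0.3],[0.05,0,5.5,0,0,0,0.3],[0.05,0,5.6,0,0,0,0.3],[0.05,0,5.6,0,0,0,0.3]]]'
python3 -m creep '[[[0,0,0.1,0,0,0,0.3],[0,0,0.2,0,0,0,0.3],[0,0,0.3,0,0,0,0.3],[0,0,0.4,0,0,0,0.3],[0,0,0.4,0,0,0,0.3]]]'
python3 -c "
from h import *
im,d=snap('wrist','w18');ballw(.4358,.1497);ballw(.4552,.227)
cv2.imwrite('pics/w18d.png',cv2.resize(im[170:320,150:400],None,fx=3,fy=3,interpolation=cv2.INTER_CUBIC)*2)"
```

```text
t: 24.92
eef_pos: [0.4371, 0.1497, -0.0054]
tool_rot: [0.0, 0.79, 0.613, 0.0]
contact_force: [-0.3, -0.2, -0.4]
gripper_width: 0.451
t: 25.55
eef_pos: [0.4371, 0.1497, -0.0095]
tool_rot: [0.0, 0.79, 0.613, 0.0]
contact_force: [-0.6, -0.7, 1.6]
gripper_width: 0.451
ball [0.4356 0.1499 0.0436] 2691 0.00038230466888991376
ball [0.4554 0.2267 0.0446] 2721 0.0004238433938994363
```

View pics/w18d.png

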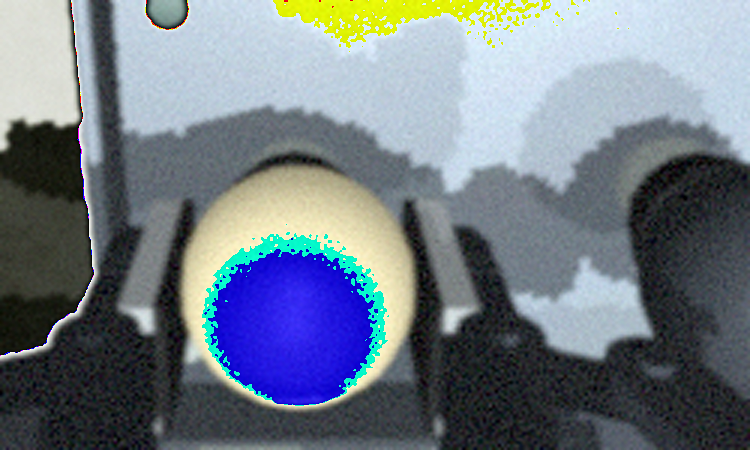

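```bash
python3 -m creep '[[[0,0,0,0,0,0,0.48],[0,0,0,0,0,0,0.52],[0,0,0,0,0,0,0.56],[0,0,0,0,0,0,0.58],[0,0,0,0,0,0,0.58]]]'
python3 -m creep '[[[0,0,-0.5,0,0,0,0.58],[0,0,-2,0,0,0,0.58],[0,0,-4.5,0,0,0,0.58],[0,0,-8,0,0,0,0.58],[0,0,-12,0,0,0,0.58],[0,0,-15,0,0,0,0.58],[0,0,-15.5,0,0,0,0.58],[0,0,-15.5,0,0,0,0.58]]]'
python3 -c "
from h import *
snap('wrist','w19')
a=ballw(.4358,.1497);b=ballw(.4552,.227);print(np.linalg.norm(a-b))
z=np.load('last_top.npz')
im,d=snap('wrist');W=cloud(cal('wrist'),d)
P=W.reshape(-1,3);C=.5*(a+b)[:2]
cx=(P[:,:2]-C)@CX[:2];cy=(P[:,:2]-C)@CY[:2]
m=(cx>.03)&(cx<.14)&(abs(cy)<.07)&(P[:,2]>.02)&(P[:,2]<.16)
for lo in np.arange(.03,.15,.01):
  k=m&(P[:,2]>lo)&(P[:,2]<lo+.01)
  if k.sum()>5: print(round(lo,2),k.sum(),np.round(np.percentile(cx[k],[5,50,95])*1e3,1))
"
```

```text
t: 26.22
eef_pos: [0.4369, 0.1497, -0.0095]
tool_rot: [-0.0, 0.79, 0.613, -0.0]
contact_force: [-0.3, -0.2, 0.1]
gripper_width: 0.58
t: 27.22
eef_pos: [0.4368, 0.1494, 0.1457]
tool_rot: [0.0, 0.79, 0.613, 0.0]
contact_force: [-0.3, 0.1, -0.5]
gripper_width: 0.581
ball [0.4355 0.1491 0.0439] 689 0.0004446404393240118
ball [0.4547 0.2269 0.0439] 691 0.0004672852423300109
0.08012105389343498
0.03 389 [101.5 102.3 103. ]
0.04 419 [101.7 102.3 103.1]
0.05 457 [101.7 102.4 103.1]
0.06 309 [101.6 102.4 103.1]
0.13 4787 [ 56.5  77.4 102.1]
```

View pics/w19.png

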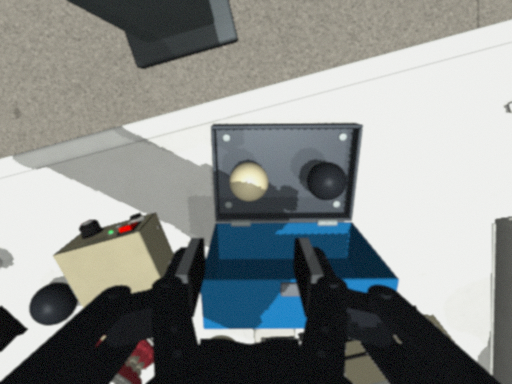

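```bash
python3 -c "
from h import *
im,d=snap('top','t20');W=cloud(cal('top'),d)
P=W.reshape(-1,3);C=np.array([.4451,.188])
cx=(P[:,:2]-C)@CX[:2]*1e3;cy=(P[:,:2]-C)@CY[:2]*1e3
for x0 in range(90,260,15):
  print(x0,[int(1e3*P[(cx>x0)&(cx<x0+15)&(cy>y0)&(cy<y0+25)&(d.ravel()>0)][:,2].max(initial=0)) for y0 in range(-150,150,25)])
z=np.load('last_wrist.npz')
p,R=pose();print(p,R.as_matrix()[:,0]); delta([*(C+.132*CX[:2]),.15])
"
```

```text
90 [67, 7, 137, 138, 137, 0, 0, 0, 0, 0, 0, 0]
105 [66, 6, 132, 138, 138, 134, 0, 0, 0, 0, 0, 0]
120 [66, 6, 7, 3, 0, 0, 0, 0, 0, 0, 0, 3]
135 [66, 5, 5, 6, 3, 4, 5, 0, 0, 0, 0, 6]
150 [65, 60, 5, 6, 5, 4, 7, 3, 0, 0, 1, 6]
165 [66, 63, 5, 7, 6, 6, 6, 4, 5, 0, 4, 5]
180 [66, 3, 6, 5, 7, 5, 5, 4, 5, 2, 4, 3]
195 [3, 4, 4, 4, 5, 7, 6, 8, 5, 7, 5, 6]
210 [7, 7, 6, 5, 18, 20, 20, 6, 4, 5, 55, 59]
225 [8, 4, 4, 6, 39, 46, 67, 8, 56, 57, 125, 131]
240 [5, 6, 21, 21, 65, 164, 121, 57, 122, 128, 134, 133]
255 [7, 22, 26, 21, 244, 221, 220, 133, 134, 134, 132, 0]
[0.43611493 0.14925476 0.14454158] [ 2.48032457e-01  9.68751239e-01 -9.67742547e-04]
d cm [ 4.04 13.11 -0.57] rot [-0.002  0.001 -0.005]
```

View pics/t20.png

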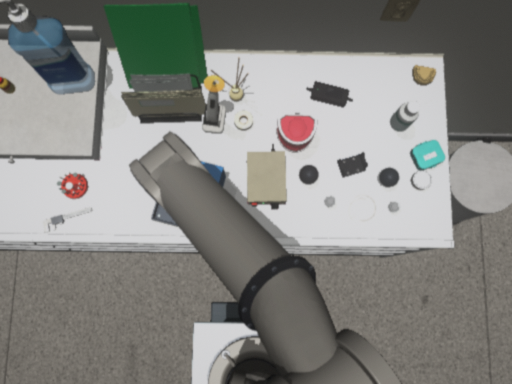

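```bash
python3 -m creep '[[[0.5,2,-0.5,0,0,0,0.3],[1.5,5,-0.5,0,0,0,0],[2.5,8.5,-0.5,0,0,0,0],[3.5,11.5,-0.5,0,0,0,0],[4,13.1,-0.5,0,0,0,0],[4,13.3,-0.5,0,0,0,0],[4,13.3,-0.5,0,0,0,0]]]'
python3 -c "
from h import *
snap('side','s21');im,d=snap('wrist','w21')
p,R=pose();C=np.array([.4451,.188]);print(p,(p[:2]-C)@CX[:2],(p[:2]-C)@CY[:2],bot.get_obs()['gripper_width'])
W=(cloud(cal('wrist'),d)-p)@R.as_matrix()
m=(abs(W[...,0])<.03)&(abs(W[...,1])<.03)&(W[...,2]>-.07)&(W[...,2]<.01)&(d>0);P=W[m]*1e3
print(len(P),np.percentile(P,[1,50,99],axis=0).round(1))
im=np.load('last_side.npz')['im'];cv2.imwrite('pics/s21d.png',cv2.resize(im[90:220,190:340],None,fx=4,fy=4,interpolation=cv2.INTER_CUBIC))"
```

```text
t: 28.25
eef_pos: [0.5746, 0.1554, 0.1497]
tool_rot: [-0.0, 0.79, 0.613, -0.001]
contact_force: [0.2, 0.2, -0.3]
gripper_width: -0.001
[0.57467724 0.15545036 0.15022145] 0.13360291622069184 -2.5338683960138275e-05 -0.0001341438978043783
1512 [[-13.4 -12.7 -69.7]
 [  0.1 -11.5 -57.9]
 [ 13.2  -7.3 -41.5]]
```

View pics/w21.png

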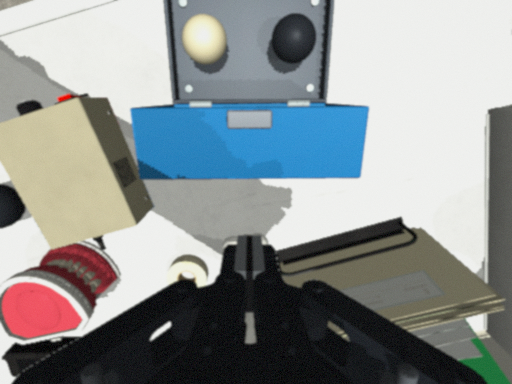

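View pics/s21d.png

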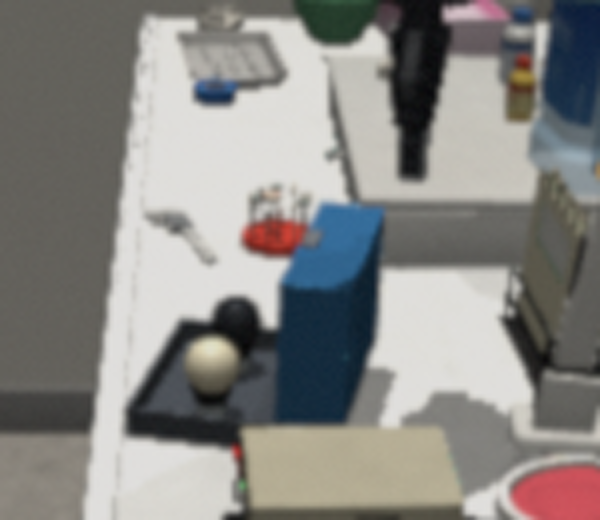

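```bash
python3 -m creep '[[[0,0,3,0,0,0,0],[0,0,6,0,0,0,0],[0,0,8.5,0,0,0,0],[0,0,9,0,0,0,0],[0,-0.8,9,0,0,0,0],[0,-1.6,9,0,0,0,0],[0,-2.6,9,0,0,0,0],[0,-3.6,9,0,0,0,0],[0,-4,9,0,0,0,0]]]'
python3 -c "
from h import *
snap('side','s22');im,d=snap('wrist','w22')
print(bot.get_obs()['contact_force'])
im=np.load('last_side.npz')['im'];cv2.imwrite('pics/s22d.png',cv2.resize(im[90:220,190:340],None,fx=4,fy=4,interpolation=cv2.INTER_CUBIC))"
```

```text
t: 29.48
eef_pos: [0.5369, 0.1658, 0.0613]
tool_rot: [0.0, 0.79, 0.613, 0.001]
contact_force: [3.2, -0.6, 3.9]
gripper_width: 0.005
[2.35739935 0.41744474 2.50585791]
```

View pics/s22d.png

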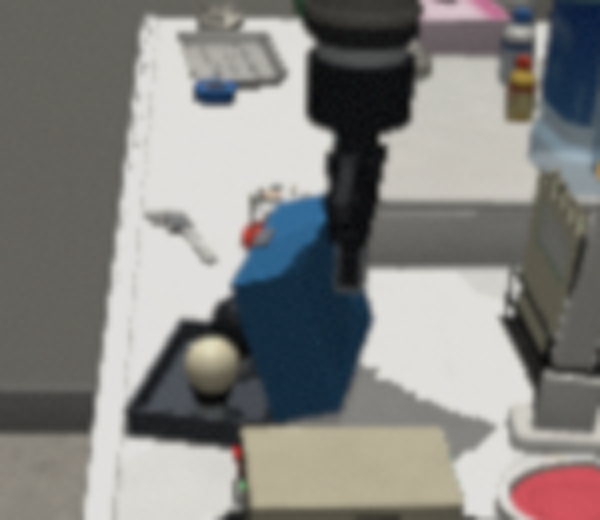

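```bash
python3 -m creep '[[[0,-1,0,0,0,0,0],[0,-2,0,0,0,0,0],[0,-3,0,0,0,0,0],[0,-4,0,0,0,0,0],[0,-5,0,0,0,0,0],[0,-6,0,0,0,0,0]]]'
python3 -m creep '[[[0,-1,0,0,0,0,0],[0,-2,0,0,0,0,0],[0,-3,0,0,0,0,0],[0,-3.8,0,0,0,0,0],[0,-3.8,0,0,0,0,0]]]'
python3 -c "
from h import *
snap('side','s23')
im=np.load('last_side.npz')['im'];cv2.imwrite('pics/s23d.png',cv2.resize(im[90:220,190:340],None,fx=4,fy=4,interpolation=cv2.INTER_CUBIC))"
```

```text
t: 30.32
eef_pos: [0.4775, 0.1801, 0.0601]
tool_rot: [-0.0, 0.79, 0.613, -0.001]
contact_force: [1.1, 0.3, 0.3]
gripper_width: -0.004
t: 30.95
eef_pos: [0.4413, 0.1897, 0.0605]
tool_rot: [0.0, 0.79, 0.613, -0.0]
contact_force: [0.7, -0.4, 0.0]
gripper_width: -0.001
```

View pics/s23d.png

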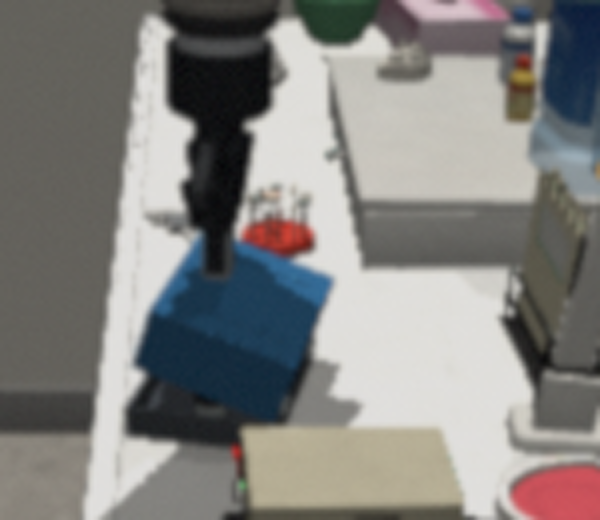

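```bash
python3 -m creep '[[[0,-0.8,0.2,0,0,0,0],[0,-1.6,0.6,0,0,0,0],[0,-2.2,1.1,0,0,0,0],[0,-2.5,1.6,0,0,0,0],[0,-2.5,2.1,0,0,0,0],[0,-2.5,2.5,0,0,0,0],[0,-2.5,2.6,0,0,0,0],[0,-2.5,2.6,0,0,0,0]]]'
python3 -m creep '[[[0,0,0.1,0,0,0,0],[0,0,0.2,0,0,0,0],[0,0,0.2,0,0,0,0]]]'
python3 -c "
from h import *
snap('side','s24');im,d=snap('wrist','w24')
im=np.load('last_side.npz')['im'];cv2.imwrite('pics/s24d.png',cv2.resize(im[90:220,190:340],None,fx=4,fy=4,interpolation=cv2.INTER_CUBIC))
W=cloud(cal('wrist'),d);P=W.reshape(-1,3);C=np.array([.4451,.188]);cx=(P[:,:2]-C)@CX[:2]*1e3;cy=(P[:,:2]-C)@CY[:2]*1e3
for x0 in range(-60,60,10):
  k=(cx>x0)&(cx<x0+10)&(abs(cy)<75)&(abs(cy)>40)&(P[:,2]>.03)&(P[:,2]<.11)
  if k.sum()>20: print(x0,k.sum(),np.median(P[k,2]).round(4))"
```

```text
t: 32.0
eef_pos: [0.4178, 0.1959, 0.0364]
tool_rot: [0.001, 0.79, 0.613, -0.0]
contact_force: [-10.7, -5.0, 34.2]
gripper_width: 0.003
t: 32.38
eef_pos: [0.4179, 0.1959, 0.036]
tool_rot: [0.002, 0.79, 0.613, -0.001]
contact_force: [-17.3, -9.7, 58.9]
gripper_width: 0.003
-60 3724 0.0632
-50 2097 0.0738
-40 2004 0.0739
-30 1864 0.0739
-20 1772 0.0739
-10 1175 0.0739
0 448 0.0739
20 135 0.0743
30 69 0.0739
```

View pics/s24d.png

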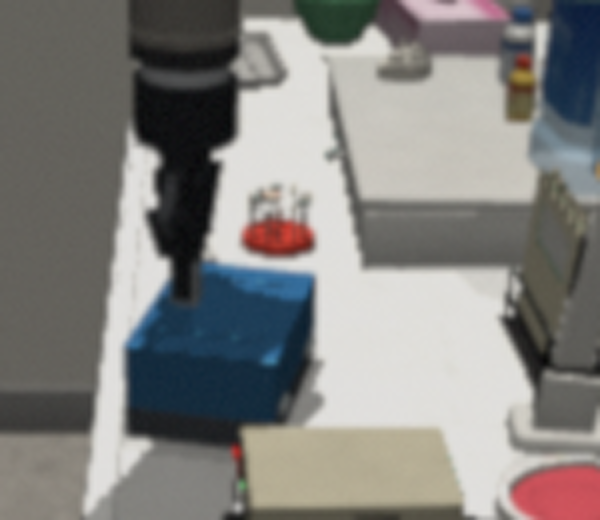

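Lid is flat at 0.074 m, so it is closed. The push reached 59 N on the fingertips, so I'm backing off at once.

```bash
python3 -m creep '[[[0,0,-0.3,0,0,0,0],[0,0,-1.5,0,0,0,0],[0,0,-4,0,0,0,0],[0,0,-8,0,0,0,0],[0,0,-11,0,0,0,0],[0,0,-12,0,0,0,0],[0,0,-12,0,0,0,0]]]'
python3 -c "
from h import *
snap('side','s25');im,d=snap('wrist','w25')
W=cloud(cal('wrist'),d);P=W.reshape(-1,3);C=np.array([.4451,.188]);cx=(P[:,:2]-C)@CX[:2]*1e3;cy=(P[:,:2]-C)@CY[:2]*1e3
for x0 in range(-60,60,10):
  k=(cx>x0)&(cx<x0+10)&(abs(cy)<75)&(P[:,2]>.03)&(P[:,2]<.11)
  if k.sum()>20: print(x0,k.sum(),np.median(P[k,2]).round(4))
print(bot.get_obs()['contact_force'],bot.get_obs()['joint_vel'])"
```

```text
t: 33.35
eef_pos: [0.4182, 0.1956, 0.1526]
tool_rot: [0.0, 0.79, 0.613, 0.0]
contact_force: [0.1, -0.4, -0.4]
gripper_width: 0.003
-60 2221 0.0655
-50 1633 0.0737
-40 1607 0.0737
-30 1523 0.0737
-20 1497 0.0737
-10 1422 0.0738
0 1385 0.0737
10 1330 0.0737
20 1064 0.0737
30 833 0.0737
40 736 0.0736
50 339 0.0735
[-0.59906602  0.42673946  0.06217464] [-0.00284356  0.0068798   0.00093417  0.00448807 -0.00297239  0.00238432
  0.00177232]
```

View pics/w25.png

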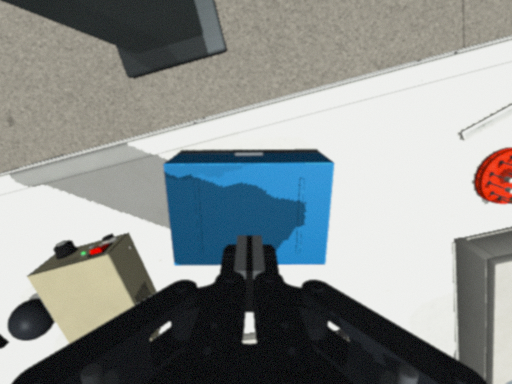

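View pics/s25.png

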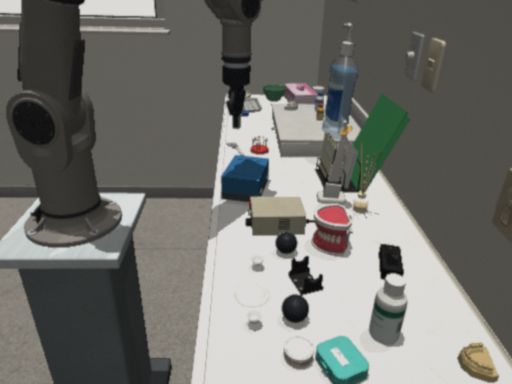

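The lid is flat and level at 73.7 mm from hinge to free edge, so the angle is about 0, and the arm is clear of everything.

```bash
python3 -c "
from station import bot
print(bot.hand_in())"
```

```text
the job is handed in; nothing more can be done
None
```

I put both balls in the case, closed the lid and handed the job in at about 33 s; no verdict comes back, so my own checks are all I have. The dark ball is in the left cup and the ivory ball in the right.

- **Choosing the dark ball:** I took the smallest of the three dark ones, about 40 mm across and standing on its own glass dish.
- **Balls, checked before closing:** their centres were 80.1 mm apart, both at a height of 43.9 mm. Each was within about 1 mm of its measured cup centre. They are hidden now, so I could not check them again with the lid down.
- **Setting down:** each ball was lowered to 0.5–1 mm below where it then settled. The force readings stayed within about 2 N, close to the noise.
- **Lid, checked after closing:** its top is flat at 73.5–73.8 mm from hinge to free edge, against 74 mm expected, so the angle is about 0. The arm was raised clear and touching nothing.

**Disagreements:**
- **Fingertip position:** both cameras showed the fingertips about 40 mm short of the reported tool point. I used the camera measurement throughout.
- **Cup positions:** the top and wrist cameras differed by about 4 mm. I used the wrist camera, and the way the balls seated agreed with it.
- **Force on the lid:** the last push with the closed fingertips read up to about 60 N at the wrist, more than needed. That is under the 120 N wrist limit. I take the 40 N limit to cover only the arm and gripper body, which did not touch the lid.

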